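# Prop a parts tower on a flat blade

## Robot

A 6-joint arm with a two-finger parallel gripper is mounted at the origin on the work surface. World frame = base frame: x ahead of the robot, y to its left, z up, the work surface at z = 0. Lengths are in m, angles in degrees, forces in N, time in s.
With the tool pointing down it reaches from about 0.425 to 0.95 m from the base axis. Payload 3.5 kg.
Tool frame: the origin (TCP) lies between the finger pads; the fingertips stand 22 mm ahead of it and the grasp point (between the pads) lies 3 mm ahead of it; z points along the fingers, y is the direction in which the jaws open and shut (so a half turn about z gives the same grasp; the last joint's range is limited). The gripper opens to 85 mm and grips with 20 to 120 N. Pads are 22 mm wide; open, the fingers measure 114 mm over their backs; the gripper's body (76 mm by 85 mm) begins 54 mm behind the grasp point. The pads swing forward as they close: fully open they stand 13 mm farther back than shut.
Start: joints at [-85.027, 16.404, 90.338, -0, 73.258, -8.594], TCP at [0.158, -0.656, 0.253] pointing down, gripper open.
Joint ranges: [-158.93, 158.93], [-51.34, 127.21], [12.03, 142.37], [-87.48, 267.48], [13.55, 161.25], [-162.69, 162.69]. Speed limits (degrees/s): [159.86, 159.86, 180, 180, 180, 180].

## Interface

Orientations are given as [roll, pitch, yaw] about the fixed x, y, z axes, in that order (R = Rz(yaw) Ry(pitch) Rx(roll)).
In Python, from plant import manip, get_image, sign_off, spotter gives the robot as it stands. The module is installed in compiled form; this text tells all that it offers.
- The arm moves only by the shell command python3 -m pendant 'ROWS' [FORCE]. ROWS is JSON, a list of rows, each an object with "dr": the turn, a rotation vector about the tool's x, y, z in units of 2 pi rad (1.0 is 2 pi rad), a list of three; "delta_pos": the shift along the tool's x, y, z in units of 300 mm (1.0 is 300 mm), a list of three; "jaw": the opening, from 0 (shut) to 1 (fully open). A call has 1 to 10 rows; each row shifts and turns the commanded pose from where the row before left it, along the tool's axes as they then stand; what a row does not reach is not made up. A row lasts 1/12 s, in which the tool goes at most 41.7 mm and 7.16 degrees, less where a joint would pass 70% of its speed; a pose out of reach is approached as far as the arm can. A call with a number of a shift or a turn outside -1 to 1 is refused whole. A call with a gripper value outside its range is refused whole. The fingers move at their own pace and stop on an object; FORCE is the grip in N (left out, the last holds). Time passes only in rows, so rows that do not move let the fingers close. It gives the time, the measured TCP pose, the force and the opening at its end, in the units of the state.
- manip.get_state(): the state, without advancing time (a new reading comes with each control period).
- get_image(name): name is "side" or "top" or "wrist"; returns a dict with "color" (400x640x3 uint8, red, green, blue), "range_z" (400x640 float32, m along the optical axis (not along the pixel's ray), 0 where there is no reading), "fx", "fy", "cx", "cy" (pixels), "k1" (the pictures are not rectified: a ray, as slopes to the right and down, at radius r is drawn at 1 + k1 r^2 times it, then the intrinsics apply), "camera_from_world" (4x4, takes a point from world to camera coordinates). Camera axes: x right, y down, z forward; pixel columns grow to the right and rows downward; lengths in m; the calibration is good to about 2 mm. A picture is of the moment at which its call begins.
- sign_off(): hands the job in, once; it reports no verdict.
Trained networks look in a picture, given as the dict that the camera call returned (one of the last four; its "shot" number tells which), for a name from the list of things; names that differ only in an ending like _2 or _b are one class to them, and where a whole thing is asked for, a point or a joint stands for the part that bears it (a point fixed in the world has none). Each returns a list of dicts, best first, with "score" (0 to 1); they miss things now and then, are a little off and sometimes report something else, mostly with a low value. They report only what shows in the picture. A call takes as long as a camera call. They do not tell look-alikes from the thing itself.
- spotter.trace(picture, label): "mask" (400x640 bool, what is visible of it) and "point" ([column, row] in pixels, amid what is visible of it).
- spotter.mark_of(picture, label): "point" ([column, row] in pixels: a listed point, or the origin of a listed thing).
The state is a dict: "clock": time; "qpos": joint angles; "qd": joint speeds; "effort": joint torques, N m; "eef_pos": TCP position; "eef_rot": TCP orientation; "contact_force": force on the tool from outside, world axes, zero at the start; "moment": the same for the moment, N m; "grip_width": finger opening in m.
Only numpy, scipy, OpenCV 4.12 (cv2) and the standard library are available. Lean on these libraries where they do the work, as an engineer would, in place of code of your own. Each camera call takes 0.05 s, during which the arm holds its last target.

## Task

The small drawer tower on the cutting mat should slope back a little so that its drawers stay shut. Tip it back on its rear bottom edge until it leans by itself against the steel rail behind it, slide the blade of the flat lifter squarely under the middle of its raised front, only about a quarter of the way in (some 20 mm) so that the rear edge will stay on the mat, then lower the tower gently onto the blade and let go. Do not lift the tower off the mat or shift its rear edge, and leave everything else on the mat where it is.

Things in the scene. Friction and masses are not known exactly. Their poses are not given: they have to be found in the camera images.
- tower: grey drawer tower: 75 mm deep (its x), 110 wide (its y), 170 high, 0.4 to 0.8 kg, mass centre 90 mm up. Origin: centre of its underside, on a 3 mm mat (top at z = 0.003). x points from its drawer fronts to its back, z up; the front looks roughly to the robot's right (-y). Pushed high on its front with a few newtons it tips back; pushed low it slides. It balances at about 0.4 rad of tilt.
- tower_handle (a point): middle of the tower's carrying bar, a 12 mm round bar, 100 mm long along the tower's y, its axis 35 mm above the top (205 mm above the underside, midway in depth), on two posts 45 mm either side of the middle. Axes as the tower's.
- tower_rear (a point): middle of the tower's rear bottom edge, that it tips on; axes as the tower's. Behind it a fixed level steel bar (16 mm thick, axis 105 mm above the mat, 200 mm long, along the tower's width, posts 170 mm apart) stands 56 to 69 mm clear of the back face, differing each time. The tower leans on it at 0.48 to 0.57 rad: feel for it; pushing harder then kicks the rear edge.
- lifter_grip (a point): centre of the flat lifter's wooden grip, an upright block 24 x 24 mm and 50 mm high, standing on the blade (block from 4 to 54 mm above the mat; this point is 35 mm above the mat). The lifter is a steel blade 140 mm long (its x), 55 mm wide (its y) and 4 mm thick, 0.25 kg, lying flat. This point lies 118 mm behind the tip edge and 22 mm ahead of the heel, on the centre line; x points to the tip, z up.
- lifter_tip (a point): middle of the lifter blade's leading edge, at its underside. Axes as the lifter's.
- sander: bystander: cork sanding block 110 x 45 x 22 mm lying flat; origin at the centre of its underside. It and the lifter may have changed places.
- jar_a: bystander: amber paint jar, 32 mm across and 42 mm high; origin under its centre.
- jar_b: bystander: clear paint jar, 36 mm across and 50 mm high; origin under its centre.
- glue: bystander: glue bottle, 44 mm across and 105 mm high; origin under its centre.
- sprue: bystander: flat grey plastic frame of kit parts, 164 x 114 x 4 mm; origin under its centre.
- nippers: bystander: red-handled nippers lying flat, about 135 mm long and 14 mm high; origin under the pivot.
- knife: bystander: slim metal-handled hand tool lying flat, 150 mm long; origin under it.
There are look-alikes about, which are no part of the job. Leave any pink look-alike of the part that bears lifter_grip alone. Of the things that look like the tower, take the one that is farthest to the robot's right at the start.

How it is judged:
By the outcome, as a careful person would: the job done as asked, in the order asked, and still so for the second after the job is handed in, with the robot touching nothing.
It also fails if it takes over 72 s, if anything falls off the work surface, if the arm or the gripper's body presses on something with over 40 N, if the wrist force passes 120 N, or if a joint passes its speed limit or range.

## Working session

There is one attempt and no reset: what is moved stays moved. The work goes in short steps, Python scripts to look and compute and a shell command to move; the robot and the scene stay as the last step left them, time stands still between calls to the robot, and variables do not carry over. Pictures are saved under pics/ and viewed, and the job is handed in when it is done.

```bash
mkdir -p pics; ls
cat > h.py <<'E'
import numpy as np, cv2
from plant import manip, get_image, sign_off, spotter
def ray(p,u,v):
    xd=np.array([(u-p['cx'])/p['fx'],(v-p['cy'])/p['fy']]); x=xd.copy()
    for _ in range(20): x=xd/(1+p['k1']*(x@x))
    return x
def at_range(p,u,v,z):
    x=ray(p,u,v); T=np.linalg.inv(p['camera_from_world']); return (T@np.array([x[0]*z,x[1]*z,z,1]))[:3]
def at_z(p,u,v,h):
    x=ray(p,u,v); T=np.linalg.inv(p['camera_from_world']); d=T[:3,:3]@np.array([x[0],x[1],1]); o=T[:3,3]
    return o+d*(h-o[2])/d[2]
def proj(p,P):
    c=p['camera_from_world']@np.append(P,1); x=c[:2]/c[2]; x=x*(1+p['k1']*(x@x)); return np.array([p['fx']*x[0]+p['cx'],p['fy']*x[1]+p['cy']])
def save(p,n): cv2.imwrite('pics/'+n+'.png',p['color'][:,:,::-1])
def cloud(p,mask):
    vs,us=np.nonzero(mask&(p['range_z']>0)); 
    return np.array([at_range(p,u,v,p['range_z'][v,u]) for u,v in zip(us,vs)])
E
python3 - <<'E'
from h import *
print(manip.get_state())
for n in ['top','side','wrist']:
    p=get_image(n); save(p,n+'0')
    print(n,np.linalg.inv(p['camera_from_world'])[:3,3].round(3))
    for l in ['tower','tower_handle','tower_rear','lifter_grip','lifter_tip','sander','jar_a','jar_b','glue']:
        r=spotter.mark_of(p,l)
        print(l,[(round(d['score'],2),np.round(d['point']).tolist()) for d in r])
E
```

```text
pics
{'clock': 0.0, 'qpos': array([-8.50299072e+01,  1.64546486e+01,  9.04228315e+01, -1.04468481e-03,
        7.32603874e+01, -8.59489014e+00]), 'qd': array([ 0.06698311, -0.00639505,  0.01929861, -0.02747748, -0.06348586,
        0.06798532]), 'effort': array([-1.17003794e-03, -4.05989635e+01, -2.92623478e+01, -2.76839064e-04,
        5.85108486e-03,  4.15739379e-06]), 'eef_pos': array([ 0.15828504, -0.65554772,  0.25193285]), 'eef_rot': array([-1.79863531e+02, -1.96154245e-02,  1.35652617e+01]), 'contact_force': array([0.22474536, 0.31087683, 0.04367475]), 'moment': array([ 0.03262757,  0.04255774, -0.0143591 ]), 'grip_width': 0.08505844244507771}
top [ 0.376 -0.041  1.336]
tower [(0.75, [227.0, 291.0]), (0.57, [278.0, 179.0])]
tower_handle [(0.64, [272.0, 169.0]), (0.63, [215.0, 303.0])]
tower_rear [(0.69, [269.0, 183.0]), (0.67, [223.0, 301.0])]
lifter_grip [(0.79, [407.0, 280.0]), (0.61, [387.0, 205.0])]
lifter_tip [(0.79, [349.0, 210.0]), (0.64, [268.0, 183.0]), (0.58, [406.0, 309.0])]
sander [(0.73, [378.0, 160.0])]
jar_a [(0.53, [243.0, 246.0]), (0.47, [411.0, 182.0])]
jar_b [(0.53, [243.0, 246.0]), (0.47, [411.0, 182.0])]
glue []
side [0.238 0.89  0.685]
tower [(0.67, [268.0, 258.0]), (0.46, [341.0, 186.0])]
tower_handle [(0.97, [263.0, 194.0]), (0.95, [435.0, 276.0])]
tower_rear [(0.89, [442.0, 358.0]), (0.75, [265.0, 265.0])]
lifter_grip [(0.61, [419.0, 189.0]), (0.55, [340.0, 185.0])]
lifter_tip [(0.67, [330.0, 214.0])]
sander [(0.56, [292.0, 192.0])]
jar_a [(0.79, [345.0, 312.0]), (0.45, [324.0, 174.0])]
jar_b [(0.79, [345.0, 312.0]), (0.45, [324.0, 174.0])]
glue [(0.72, [193.0, 270.0])]
wrist [ 0.236 -0.637  0.373]
tower []
tower_handle []
tower_rear []
lifter_grip []
lifter_tip [(0.81, [38.0, 140.0])]
sander []
jar_a []
jar_b []
glue []
```

View pics/top0.png

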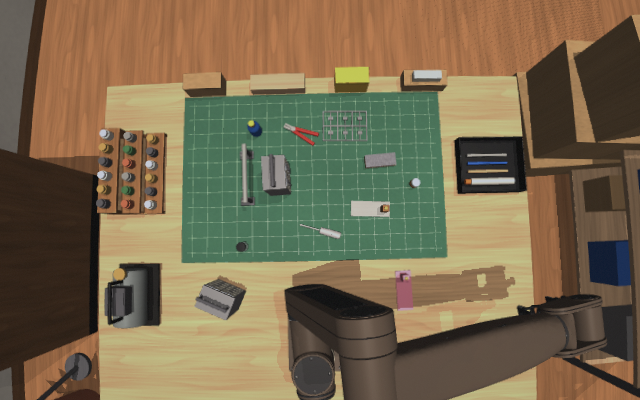

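View pics/side0.png

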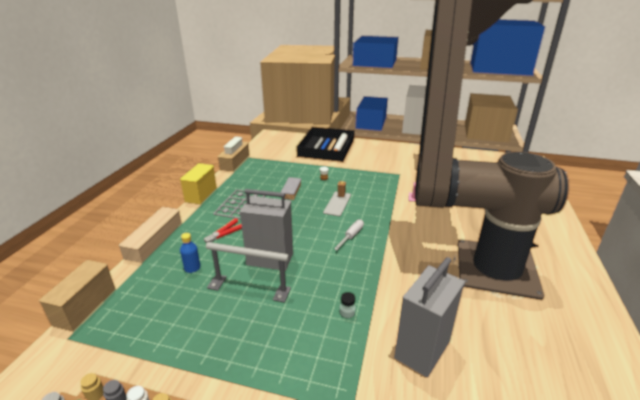

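View pics/wrist0.png

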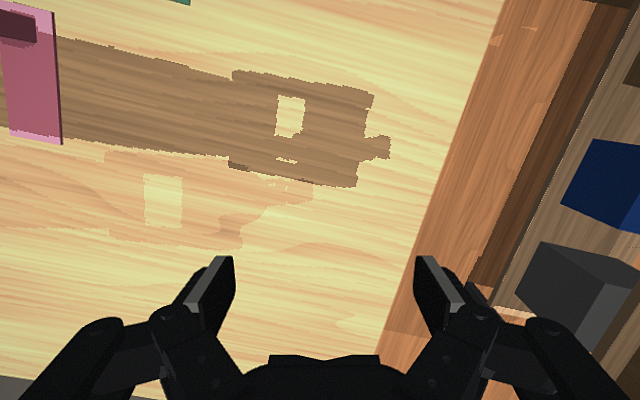

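The top view shows the mat tower at (275,175), with the rail behind it at (247,175). The wooden-grip lifter is at (370,208) with its tip pointing left (+y), and the pink look-alike is at (404,288). The second tower, off the mat at (220,297), is farther left, so it isn't the one. Next I'll measure poses.

Run:
```python
from h import *
p=get_image('top')
import cv2
big=cv2.resize(p['color'][90:270,180:450,::-1],None,fx=2.9,fy=2.9,interpolation=cv2.INTER_CUBIC); cv2.imwrite('pics/topcrop.png',big)
C=cloud(p,np.ones((400,640),bool))
def box(x0,x1,y0,y1,z0,z1): 
    m=(C[:,0]>x0)&(C[:,0]<x1)&(C[:,1]>y0)&(C[:,1]<y1)&(C[:,2]>z0)&(C[:,2]<z1); return C[m]
for u,v in [(275,175),(247,175),(370,208),(385,208),(380,160),(416,183)]: print((u,v),at_range(p,u,v,p['range_z'][v,u]).round(3))
mat=box(0.3,0.75,-.4,.4,-.02,.02); print('mat z',np.median(mat[:,2]))
def rect(P):
    r=cv2.minAreaRect((P[:,:2]*1000).astype(np.float32)); return r
for n in ['tower','lifter_grip']:
    for d in spotter.trace(p,n):
        if d['score']<.3: continue
        P=cloud(p,d['mask']); print(n,d['score'],d['point'],len(P),P.mean(0).round(3),P.min(0).round(3),P.max(0).round(3))
        Z=P[:,2]
        for a,b in [(0.001,.015),(.03,.07),(.16,.185),(.195,.23)]:
            Q=P[(Z>a)&(Z<b)]
            if len(Q)>8: print(a,len(Q),Q.mean(0).round(4),rect(Q))
R=box(0.3,0.75,.0,.4,.09,.14); print('rail',len(R),R.mean(0),rect(R))
```

```text
(275, 175) [0.57  0.111 0.173]
(247, 175) [ 0.602  0.237 -0.001]
(370, 208) [ 0.47  -0.208  0.007]
(385, 208) [ 0.465 -0.254  0.058]
(380, 160) [ 0.641 -0.248  0.025]
(416, 183) [ 0.552 -0.37   0.044]
mat z 0.0027420808280216313
tower 0.86 [274.6, 175.5] 1017 [0.572 0.111 0.16 ] [0.524 0.077 0.006] [0.637 0.154 0.219]
0.03 59 [0.5509 0.0964 0.0521] ((558.56396484375, 91.37710571289062), (54.07637023925781, 117.53736114501953), 56.41149139404297)
0.16 669 [0.5771 0.1148 0.1722] ((581.0247802734375, 117.82044982910156), (110.4966812133789, 76.89940643310547), 3.507796287536621)
0.195 121 [0.5797 0.1178 0.2126] ((579.4599609375, 118.32384490966797), (94.45719909667969, 11.959573745727539), 2.869523048400879)
tower 0.65 [220.5, 298.3] 1310 [0.182 0.296 0.147] [0.121 0.243 0.013] [0.229 0.37  0.215]
0.03 117 [0.1925 0.2808 0.0514] ((193.01025390625, 283.1753234863281), (129.04586791992188, 58.89292526245117), 35.28907012939453)
0.16 739 [0.1767 0.3047 0.1698] ((175.63465881347656, 307.4820556640625), (112.5748291015625, 75.97684478759766), 67.3830795288086)
0.195 112 [0.1739 0.3053 0.2093
[... 690 characters left out ...]
311887741088867), 76.32301330566406)
0.03 60 [ 0.6379 -0.2507  0.0313] ((642.2000122070312, -247.87725830078125), (43.11803436279297, 109.37020874023438), 4.066178798675537)
lifter_grip 0.64 [372.2, 208.1] 552 [ 0.468 -0.209  0.011] [ 0.44  -0.277 -0.001] [ 0.496 -0.139  0.062]
0.001 489 [ 0.4678 -0.2032  0.0068] ((468.5837707519531, -208.44635009765625), (138.4628143310547, 53.793365478515625), 85.5435791015625)
0.03 53 [ 0.4653 -0.2533  0.0539] ((465.7960510253906, -254.47988891601562), (21.65802001953125, 22.478885650634766), 86.30665588378906)
rail 371 [0.58104721 0.19099184 0.11371064] ((592.2254028320312, 154.06771850585938), (200.87277221679688, 154.3172149658203), 0.0626961961388588)
```

View pics/topcrop.png

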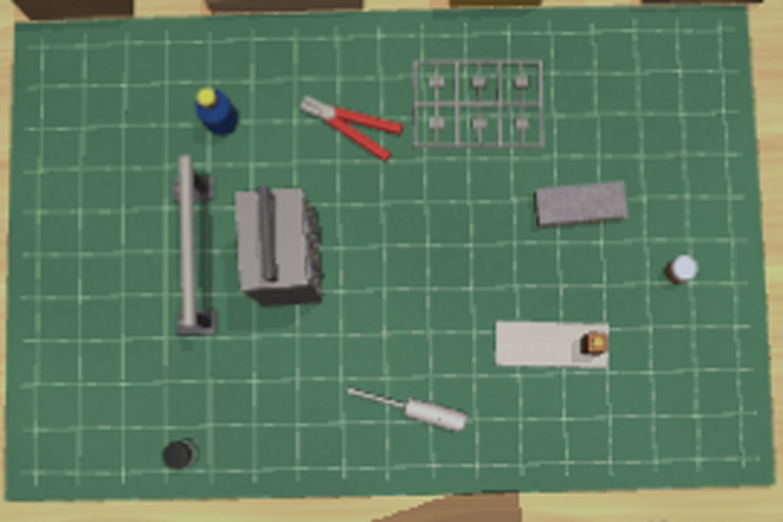

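Run:
```python
from h import *
def rect(P): 
    r=cv2.minAreaRect((P[:,:2]*1000).astype(np.float32)); return np.round(r[0],1),np.round(r[1],1),round(r[2],1)
def line(P):
    A=np.c_[P[:,0],np.ones(len(P))]; k=np.linalg.lstsq(A,P[:,1],rcond=None)[0]
    for _ in range(5):
        r=P[:,1]-A@k; m=abs(r)<.006; k=np.linalg.lstsq(A[m],P[m,1],rcond=None)[0]
    return 'y at x=.58: %.4f slope deg %.2f n=%d'%(k[0]*.58+k[1],np.degrees(np.arctan(k[0])),m.sum())
for n in ['top','side']:
    p=get_image(n); C=cloud(p,np.ones((400,640),bool))
    def box(x0,x1,y0,y1,z0,z1): 
        m=(C[:,0]>x0)&(C[:,0]<x1)&(C[:,1]>y0)&(C[:,1]<y1)&(C[:,2]>z0)&(C[:,2]<z1); return C[m]
    print(n)
    R=box(.44,.72,.18,.27,.095,.13); print('rail',len(R),R.mean(0).round(4),'zmax pct',np.percentile(R[:,2],95).round(4),np.percentile(R[:,1],[2,50,98]).round(4),line(R))
    H=box(.45,.7,.05,.18,.195,.23); print('handle',len(H),H.mean(0).round(4),rect(H),line(H))
    T=box(.45,.7,.05,.18,.166,.182); print('top',len(T),T.mean(0).round(4),rect(T))
    B=box(.53,.63,.135,.18,.02,.15); print('back',len(B)); 
    if len(B)>30: print(B.mean(0).round(4),line(B))
    B=box(.54,.62,.05,.10,.02,.15); print('front',len(B)); 
    if len(B)>30: print(B.mean(0).round(4),line(B))
    L=box(.43,.51,-.30,-.12,.0050,.012); print('blade',len(L),rect(L))
    L=box(.43,.51,-.30,-.12,.03,.07); print('block',len(L),rect(L),L[:,2].max())
    for l in ['tower_handle','tower_rear']:
        for d in spotter.mark_of(p,l):
            h=.208 if l=='tower_handle' else .003
            print(l,round(d['score'],2),at_z(p,*d['point'],h).round(4))
    for l,h in [('lifter_grip',.038),('lifter_tip',.003)]:
        for d in spotter.mark_of(p,l): print(l,round(d['score'],2),at_z(p,*d['point'],h).round(4))
```

```text
top
rail 274 [0.5907 0.223  0.1137] zmax pct 0.1185 [0.2165 0.2229 0.2313] y at x=.58: 0.2218 slope deg 0.16 n=234
handle 125 [0.5813 0.1179 0.2123] (array([581.4, 118.4]), array([98.2, 11.6]), 3.0) y at x=.58: 0.1176 slope deg 3.01 n=120
top 680 [0.5789 0.1171 0.1725] (array([580.6, 118.2]), array([109.9,  75.8]), 3.2)
back 0
front 83
[0.5803 0.0789 0.0828] y at x=.58: 0.0789 slope deg 3.03 n=83
blade 479 (array([ 469.9, -209.7]), array([176.5,  79.4]), 88.9)
block 54 (array([ 465.1, -254.1]), array([21.6, 21.1]), 88.1) 0.06083170314282338
tower_handle 0.94 [0.1783 0.3148 0.208 ]
tower_handle 0.75 [0.5739 0.1174 0.208 ]
tower_handle 0.56 [ 0.3951 -0.0269  0.208 ]
tower_rear 0.66 [0.5701 0.1475 0.003 ]
tower_rear 0.57 [0.1456 0.3277 0.003 ]
lifter_grip 0.97 [ 0.4718 -0.2612  0.038 ]
lifter_grip 0.63 [ 0.2301 -0.3279  0.038 ]
lifter_tip 0.93 [ 0.4671 -0.1287  0.003 ]
lifter_tip 0.6 [ 0.1085 -0.3259  0.003 ]
side
rail 594 [0.5903 0.2304 0.1106] zmax pct 0.1157 [0.2213 0.2311 0.2363] y at x=.58: 0.2309 slope deg 1.70 n=531
handle 215 [0.582  0.1226 0.2085] (array([582.9, 120.8]), array([100.8,  13.5]), 2.7) y at x=.58: 0.1228 slope deg 3.29 n=206
top 768 [0.5815 0.1261 0.1717] (array([583.3, 119.7]), array([111.6,  79.3]), 3.8)
back 1280
[0.5802 0.1565 0.0959] y at x=.58: 0.1565 slope deg 3.10 n=1280
front 0
blade 261 (array([ 473.4, -198.5]), array([ 69.3, 144.3]), 2.4)
block 82 (array([ 470.2, -251.1]), array([30.3, 25.4]), 88.3) 0.05997979959393673
tower_handle 0.9 [0.5943 0.1243 0.208 ]
tower_handle 0.79 [0.1772 0.3155 0.208 ]
tower_handle 0.42 [0.3514 0.2551 0.208 ]
tower_rear 0.83 [0.1407 0.3267 0.003 ]
tower_rear 0.65 [ 0.4663 -0.1206  0.003 ]
tower_rear 0.57 [0.5888 0.1549 0.003 ]
lifter_grip 0.81 [ 0.4737 -0.2729  0.038 ]
lifter_grip 0.49 [ 0.2312 -0.3088  0.038 ]
lifter_tip 0.75 [ 0.4768 -0.135   0.003 ]
lifter_tip 0.49 [ 0.4759 -0.321   0.003 ]
```

```bash
cat > c.py <<'E'
import sys; from h import *
s=manip.get_state()
from scipy.spatial.transform import Rotation as R
r=R.from_euler('xyz',s['eef_rot'],degrees=True)
print('t %.2f'%s['clock'],s['eef_pos'].round(4),s['eef_rot'].round(2),'F',s['contact_force'].round(2),'M',s['moment'].round(3),'w %.4f'%s['grip_width'],'q',s['qpos'].round(1))
if len(sys.argv)>3:
    d=np.array([float(a) for a in sys.argv[1:4]])-s['eef_pos']; print('tool units',(r.inv().apply(d)/.3).round(4))
E
python3 -m pendant '[{"dr":[0,0,0.0145],"delta_pos":[0,0,-0.05],"jaw":0.5},{"dr":[0,0,0.0145],"delta_pos":[0,0,-0.05],"jaw":0.5},{"dr":[0,0,0],"delta_pos":[0,0,0],"jaw":0.5}]'
python3 c.py 0.5 -0.35 0.285; python3 c.py 0.581 0.118 0.285
```

```text
clock: 2.4
eef_pos: [0.1586, -0.6575, 0.2872]
eef_rot: [179.6, -0.0, 3.0]
contact_force: [-0.1, -0.4, 1.1]
grip_width: 0.0516
t 2.40 [ 0.1586 -0.6575  0.2872] [ 1.7964e+02 -1.0000e-02  3.0400e+00] F [-0.13 -0.42  1.09] M [ 0.011 -0.007  0.016] w 0.0516 q [-85.   15.1  88.4   0.   76.2   1.9]
tool units [ 1.1909 -0.9633  0.0018]
t 2.40 [ 0.1586 -0.6575  0.2872] [ 1.7964e+02 -1.0000e-02  3.0400e+00] F [-0.13 -0.42  1.09] M [ 0.011 -0.007  0.016] w 0.0516 q [-85.   15.1  88.4   0.   76.2   1.9]
tool units [ 1.5434 -2.5067 -0.0077]
```

```bash
python3 -m pendant '[{"dr":[0,0,0],"delta_pos":[0.1,-0.08,0],"jaw":0.5},{"dr":[0,0,0],"delta_pos":[0.1,-0.08,0],"jaw":0.5},{"dr":[0,0,0],"delta_pos":[0.1,-0.08,0],"jaw":0.5},{"dr":[0,0,0],"delta_pos":[0.1,-0.08,0],"jaw":0.5},{"dr":[0,0,0],"delta_pos":[0.1,-0.08,0],"jaw":0.5},{"dr":[0,0,0],"delta_pos":[0.1,-0.08,0],"jaw":0.5},{"dr":[0,0,0],"delta_pos":[0.1,-0.08,0],"jaw":0.5},{"dr":[0,0,0],"delta_pos":[0.1,-0.08,0],"jaw":0.5},{"dr":[0,0,0],"delta_pos":[0.1,-0.08,0],"jaw":0.5},{"dr":[0,0,0],"delta_pos":[0.1,-0.08,0],"jaw":0.5}]'
python3 c.py 0.581 0.118 0.285
```

```text
clock: 3.23
eef_pos: [0.4459, -0.3985, 0.2828]
eef_rot: [-180.0, 0.0, 3.3]
contact_force: [0.6, 0.5, -0.3]
grip_width: 0.0428
t 3.23 [ 0.4459 -0.3985  0.2828] [-179.99    0.      3.27] F [ 0.62  0.51 -0.29] M [-0.031  0.003  0.032] w 0.0428 q [-51.5   5.5  99.8  -0.   74.7  35.2]
tool units [ 0.5479 -1.6932 -0.0072]
```

```bash
python3 -m pendant '[{"dr":[0,0,0],"delta_pos":[0.038,-0.12,0],"jaw":0.5},{"dr":[0,0,0],"delta_pos":[0.038,-0.12,0],"jaw":0.5},{"dr":[0,0,0],"delta_pos":[0.038,-0.12,0],"jaw":0.5},{"dr":[0,0,0],"delta_pos":[0.038,-0.12,0],"jaw":0.5},{"dr":[0,0,0],"delta_pos":[0.038,-0.12,0],"jaw":0.5},{"dr":[0,0,0],"delta_pos":[0.038,-0.12,0],"jaw":0.5},{"dr":[0,0,0],"delta_pos":[0.038,-0.12,0],"jaw":0.5},{"dr":[0,0,0],"delta_pos":[0.038,-0.12,0],"jaw":0.5},{"dr":[0,0,0],"delta_pos":[0.038,-0.12,0],"jaw":0.5},{"dr":[0,0,0],"delta_pos":[0.038,-0.12,0],"jaw":0.5}]'
python3 -m pendant '[{"dr":[0,0,0],"delta_pos":[0.038,-0.12,0],"jaw":0.5},{"dr":[0,0,0],"delta_pos":[0.038,-0.12,0],"jaw":0.5},{"dr":[0,0,0],"delta_pos":[0.038,-0.12,0],"jaw":0.5},{"dr":[0,0,0],"delta_pos":[0.038,-0.12,0],"jaw":0.5},{"dr":[0,0,0],"delta_pos":[0,0,0],"jaw":0.5},{"dr":[0,0,0],"delta_pos":[0,0,0],"jaw":0.5},{"dr":[0,0,0],"delta_pos":[0,0,0],"jaw":0.5}]'
python3 c.py 0.581 0.118 0.214
python3 - <<'E'
from h import *
for n in ['side','wrist']: save(get_image(n),n+'1')
E
```

```text
clock: 4.07
eef_pos: [0.539, -0.0325, 0.2829]
eef_rot: [180.0, -0.0, 3.3]
contact_force: [1.0, -0.7, 0.7]
grip_width: 0.0428
clock: 4.65
eef_pos: [0.5764, 0.1117, 0.2827]
eef_rot: [180.0, 0.1, 3.2]
contact_force: [-0.4, 0.1, -0.4]
grip_width: 0.0426
t 4.65 [0.5764 0.1117 0.2827] [1.7997e+02 5.0000e-02 3.2400e+00] F [-0.37  0.08 -0.36] M [-0.01   0.012  0.017] w 0.0426 q [  1.1   4.2 101.3  -0.   74.6  87.9]
tool units [ 0.0167 -0.0204  0.2289]
```

View pics/wrist1.png

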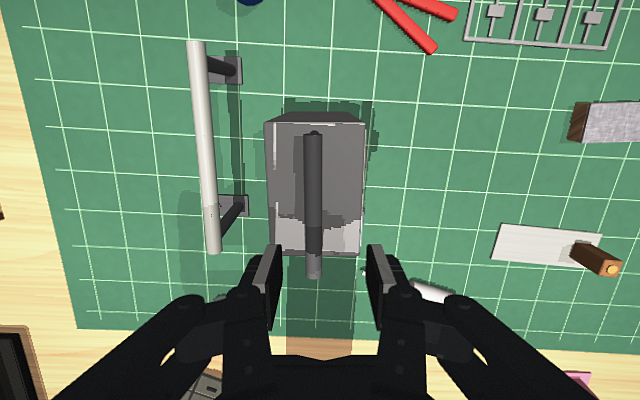

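View pics/side1.png

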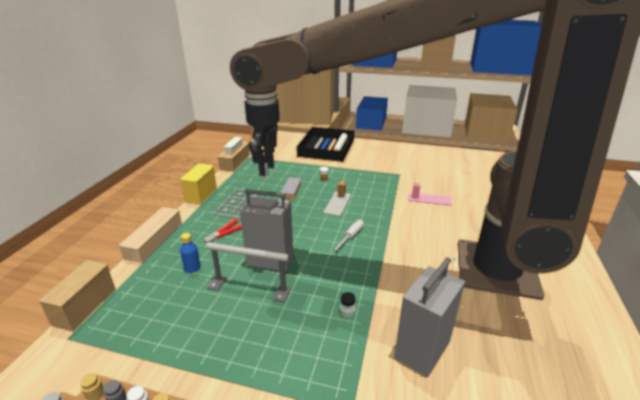

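Wrist view: the bar at column 313 lies between the jaws (270–375), about 6 mm to the +y side. I'll correct for that, then descend and close the jaws loosely around it as a cage.

```bash
python3 -m pendant '[{"dr":[0,0,0],"delta_pos":[0.017,-0.02,0.03],"jaw":0.5},{"dr":[0,0,0],"delta_pos":[0,0,0.07],"jaw":0.5},{"dr":[0,0,0],"delta_pos":[0,0,0.07],"jaw":0.5},{"dr":[0,0,0],"delta_pos":[0,0,0.06],"jaw":0.5},{"dr":[0,0,0],"delta_pos":[0,0,0],"jaw":0.3},{"dr":[0,0,0],"delta_pos":[0,0,0],"jaw":0.3},{"dr":[0,0,0],"delta_pos":[0,0,0],"jaw":0.23},{"dr":[0,0,0],"delta_pos":[0,0,0],"jaw":0.23},{"dr":[0,0,0],"delta_pos":[0,0,0],"jaw":0.23}]' 20
python3 c.py 0.581 0.118 0.214
python3 - <<'E'
from h import *
for n in ['wrist']: save(get_image(n),n+'2')
E
```

```text
clock: 5.5
eef_pos: [0.5824, 0.118, 0.2161]
eef_rot: [180.0, -0.2, 3.1]
contact_force: [0.3, 0.0, -0.7]
grip_width: 0.0194
t 5.50 [0.5824 0.118  0.2161] [180.    -0.18   3.12] F [ 0.3   0.04 -0.68] M [-0.013  0.025 -0.056] w 0.0194 q [  1.7   8.1 104.1   0.   67.6  88.6]
tool units [-0.0046 -0.0002  0.0071]
```

View pics/wrist2.png

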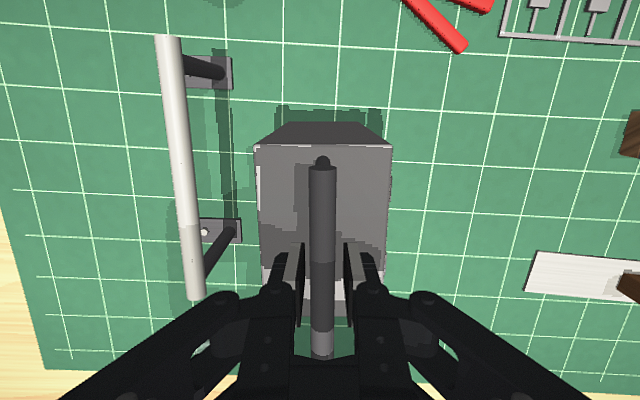

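```bash
python3 -m pendant '[{"dr":[0,0,0],"delta_pos":[0,-0.01,0],"jaw":0.18},{"dr":[0,0,0],"delta_pos":[0,-0.015,0],"jaw":0.18},{"dr":[0,0,0],"delta_pos":[0,-0.015,0],"jaw":0.18},{"dr":[0,0,0],"delta_pos":[0,-0.02,0],"jaw":0.18},{"dr":[0,0,0],"delta_pos":[0,-0.02,0],"jaw":0.18},{"dr":[0,0,0],"delta_pos":[0,-0.02,0],"jaw":0.18},{"dr":[0,0,0],"delta_pos":[0,-0.02,0],"jaw":0.18},{"dr":[0,0,0],"delta_pos":[0,-0.02,0],"jaw":0.18}]'
python3 c.py
python3 - <<'E'
from h import *
for n in ['side']: save(get_image(n),n+'3')
E
```

```text
clock: 6.22
eef_pos: [0.579, 0.1609, 0.2142]
eef_rot: [-180.0, 0.0, 3.1]
contact_force: [0.3, 0.4, 0.3]
grip_width: 0.0157
t 6.22 [0.579  0.1609 0.2142] [-1.7999e+02  1.0000e-02  3.1500e+00] F [0.26 0.36 0.28] M [-0.022 -0.089 -0.048] w 0.0157 q [  5.9   9.2 103.1   0.   67.7  92.7]
```

View pics/side3.png

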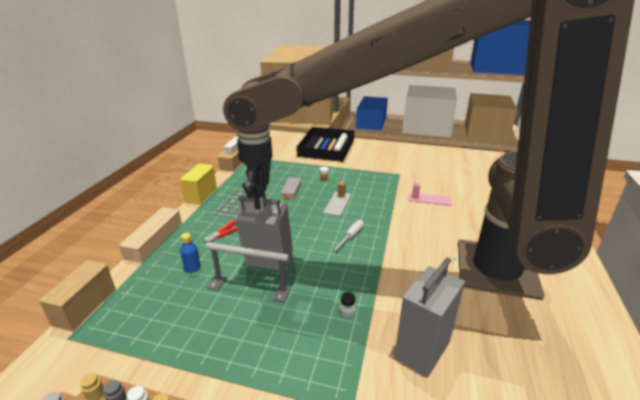

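```bash
python3 -m pendant '[{"dr":[0,0,0],"delta_pos":[0,-0.015,0.0],"jaw":0.18},{"dr":[0,0,0],"delta_pos":[0,-0.015,0],"jaw":0.18},{"dr":[0,0,0],"delta_pos":[0,-0.015,0.003],"jaw":0.18},{"dr":[0,0,0],"delta_pos":[0,-0.015,0.003],"jaw":0.18},{"dr":[0,0,0],"delta_pos":[0,-0.015,0.003],"jaw":0.18},{"dr":[0,0,0],"delta_pos":[0,-0.015,0.003],"jaw":0.18},{"dr":[0,0,0],"delta_pos":[0,-0.015,0.003],"jaw":0.18},{"dr":[0,0,0],"delta_pos":[0,-0.015,0.003],"jaw":0.18},{"dr":[0,0,0],"delta_pos":[0,-0.015,0.003],"jaw":0.18},{"dr":[0,0,0],"delta_pos":[0,-0.015,0.003],"jaw":0.18}]'
python3 c.py
python3 - <<'E'
from h import *
for n in ['wrist']: save(get_image(n),n+'4')
E
```

```text
clock: 7.1
eef_pos: [0.5767, 0.2054, 0.207]
eef_rot: [-180.0, 0.0, 3.1]
contact_force: [0.6, 0.1, -1.0]
grip_width: 0.0149
t 7.10 [0.5767 0.2054 0.207 ] [-1.80e+02  1.00e-02  3.13e+00] F [ 0.62  0.13 -0.95] M [0.013 0.038 0.02 ] w 0.0149 q [ 10.1  10.9 101.9   0.   67.2  97. ]
```

View pics/wrist4.png

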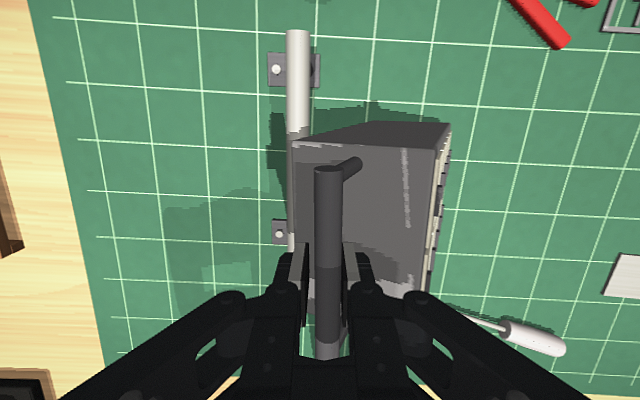

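```bash
python3 -m pendant '[{"dr":[0,0,0],"delta_pos":[0,-0.01,0.003],"jaw":0.2},{"dr":[0,0,0],"delta_pos":[0,-0.01,0.003],"jaw":0.22},{"dr":[0,0,0],"delta_pos":[0,-0.01,0.003],"jaw":0.24},{"dr":[0,0,0],"delta_pos":[0,-0.007,0.003],"jaw":0.26},{"dr":[0,0,0],"delta_pos":[0,-0.007,0.002],"jaw":0.28},{"dr":[0,0,0],"delta_pos":[0,-0.007,0.002],"jaw":0.3},{"dr":[0,0,0],"delta_pos":[0,0,0],"jaw":0.32},{"dr":[0,0,0],"delta_pos":[0,0,0],"jaw":0.34},{"dr":[0,0,0],"delta_pos":[0,0,0],"jaw":0.34}]'
python3 c.py
python3 - <<'E'
from h import *
for n in ['wrist']: save(get_image(n),n+'5')
E
```

```text
clock: 7.9
eef_pos: [0.5759, 0.2202, 0.2024]
eef_rot: [180.0, -0.0, 3.1]
contact_force: [0.1, -0.6, -0.7]
grip_width: 0.0291
t 7.90 [0.5759 0.2202 0.2024] [ 1.80e+02 -1.00e-02  3.12e+00] F [ 0.1  -0.57 -0.7 ] M [-0.024 -0.004  0.002] w 0.0291 q [ 11.5  11.7 101.4  -0.   66.8  98.4]
```

View pics/wrist5.png

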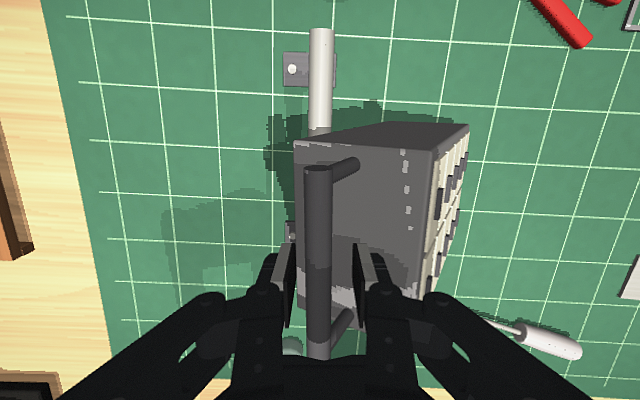

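The bar sits clear of both pads, so the tower is leaning on the rail. I'll release it and check from above.

```bash
python3 -m pendant '[{"dr":[0,0,0],"delta_pos":[0,0,0],"jaw":0.5},{"dr":[0,0,0],"delta_pos":[0,0,0],"jaw":0.5},{"dr":[0,0,0],"delta_pos":[0,0,-0.03],"jaw":0.5},{"dr":[0,0,0],"delta_pos":[0,0,-0.08],"jaw":0.6},{"dr":[0,0,0],"delta_pos":[0,0,-0.1],"jaw":0.8},{"dr":[0,0,0],"delta_pos":[0.01,0.05,-0.1],"jaw":1},{"dr":[0,0,0],"delta_pos":[0,0.1,0],"jaw":1},{"dr":[0,0,0],"delta_pos":[0,0.12,0],"jaw":1},{"dr":[0,0,0],"delta_pos":[0,0.12,0],"jaw":1},{"dr":[0,0,0],"delta_pos":[0,0.12,0],"jaw":1}]'
python3 - <<'E'
from h import *
p=get_image('side'); save(p,'side6')
def line(P,i,j,c):
    A=np.c_[P[:,i],np.ones(len(P))]; k=np.linalg.lstsq(A,P[:,j],rcond=None)[0]; return k
C=cloud(p,np.ones((400,640),bool))
def box(x0,x1,y0,y1,z0,z1): 
    m=(C[:,0]>x0)&(C[:,0]<x1)&(C[:,1]>y0)&(C[:,1]<y1)&(C[:,2]>z0)&(C[:,2]<z1); return C[m]
B=box(.535,.62,.14,.24,.015,.085); A=np.c_[B[:,0]-.58,B[:,2]-.003,np.ones(len(B))]
m=np.ones(len(B),bool)
for _ in range(5):
    k=np.linalg.lstsq(A[m],B[m,1],rcond=None)[0]; m=abs(B[:,1]-A@k)<.004
print('back plane: yaw slope',np.degrees(np.arctan(k[0])),'lean',np.arctan(k[1]),'y at mat',k[2],m.sum(),len(m))
H=box(.5,.66,.2,.26,.185,.23); print('handle',H.mean(0),len(H))
E
python3 c.py
```

```text
clock: 8.78
eef_pos: [0.5872, 0.0664, 0.2967]
eef_rot: [180.0, -0.1, 3.2]
contact_force: [0.2, 0.3, -0.5]
grip_width: 0.0855
back plane: yaw slope 2.8729617450099565 lean 0.5075789987745184 y at mat 0.15727560276876842 263 263
handle [0.57666413 0.22637059 0.20140531] 253
t 8.83 [0.5878 0.0603 0.2965] [ 1.797e+02 -7.000e-02  2.900e+00] F [ 1.27 -2.43  0.21] M [-0.079 -0.018 -0.006] w 0.0855 q [-3.9  4.1 99.9 -0.3 75.9 83.3]
```

View pics/side6.png

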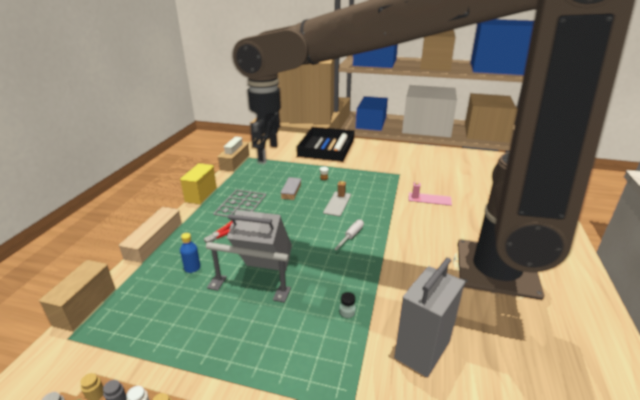

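```bash
python3 -m pendant '[{"dr":[0,0,0],"delta_pos":[-0.03,0.11,0],"jaw":1},{"dr":[0,0,0],"delta_pos":[-0.05,0.12,0.02],"jaw":1},{"dr":[0,0,0],"delta_pos":[-0.05,0.12,0.02],"jaw":1},{"dr":[0,0,0],"delta_pos":[-0.05,0.12,0.02],"jaw":1},{"dr":[0,0,0],"delta_pos":[-0.05,0.12,0.04],"jaw":1},{"dr":[0,0,0],"delta_pos":[-0.05,0.12,0.04],"jaw":1},{"dr":[0,0,0],"delta_pos":[-0.05,0.12,0.04],"jaw":1},{"dr":[0,0,0],"delta_pos":[-0.05,0.11,0.06],"jaw":1},{"dr":[0,0,0],"delta_pos":[-0.05,0.05,0.06],"jaw":1},{"dr":[0,0,0],"delta_pos":[0,0,0.06],"jaw":1}]'
python3 -m pendant '[{"dr":[0,0,0],"delta_pos":[0,0,0],"jaw":1},{"dr":[0,0,0],"delta_pos":[0,0,0],"jaw":1},{"dr":[0,0,0],"delta_pos":[0,0,0],"jaw":1}]'
python3 c.py .467 -.253 .15
cat > lift.py <<'E'
from h import *
p=get_image('wrist'); save(p,'wrist7')
C=cloud(p,np.ones((400,640),bool))
def box(x0,x1,y0,y1,z0,z1): 
    m=(C[:,0]>x0)&(C[:,0]<x1)&(C[:,1]>y0)&(C[:,1]<y1)&(C[:,2]>z0)&(C[:,2]<z1); return C[m]
B=box(.43,.51,-.32,-.1,.03,.08);print('block',len(B),B.mean(0),B.min(0),B.max(0)); print(cv2.minAreaRect((B[:,:2]*1000).astype(np.float32)))
for d in spotter.trace(p,'lifter_grip'): 
    if d['score']>.4:
        print(d['score'],d['point'],d['mask'].sum()); P=cloud(p,d['mask']); L=P[(P[:,2]<.02)]
        if len(L)>20: print(cv2.minAreaRect((L[:,:2]*1000).astype(np.float32)),L.mean(0))
for l,h in [('lifter_grip',.038),('lifter_tip',.003)]:
    for d in spotter.mark_of(p,l): print(l,d['score'],d['point'],at_z(p,*d['point'],h))
E
python3 lift.py
```

```text
clock: 9.67
eef_pos: [0.4731, -0.2394, 0.1876]
eef_rot: [179.9, -0.0, 2.9]
contact_force: [1.4, -1.1, -0.8]
grip_width: 0.0856
clock: 9.92
eef_pos: [0.4755, -0.2359, 0.1888]
eef_rot: [179.9, -0.1, 3.2]
contact_force: [-0.2, -0.8, 1.0]
grip_width: 0.0854
t 9.92 [ 0.4755 -0.2359  0.1888] [ 1.7993e+02 -1.0000e-01  3.1700e+00] F [-0.24 -0.82  1.  ] M [0.04  0.016 0.019] w 0.0854 q [-37.3   1.8 113.9   0.   64.2  49.5]
tool units [-0.0317  0.0551  0.1295]
block 937 [ 0.47336633 -0.25423865  0.05326383] [ 0.45793545 -0.26692262  0.03004537] [ 0.48304079 -0.24248057  0.06006611]
((470.36309814453125, -254.80621337890625), (24.050949096679688, 24.6295108795166), 87.33474731445312)
0.64 [292.4, 179.9] 7406
((472.0038146972656, -207.76251220703125), (141.6086883544922, 57.5986442565918), 86.69359588623047) [ 0.47563874 -0.19874933  0.00651109]
0.59 [389.4, 359.3] 175
((243.560791015625, -333.1848449707031), (15.139985084533691, 25.641138076782227), 2.598909378051758) [ 0.24590537 -0.33390683  0.00286155]
lifter_grip 0.93 [345.4, 192.2] [ 0.47415369 -0.25624585  0.038     ]
lifter_tip 0.84 [226.2, 174.6] [ 0.47556781 -0.13728604  0.003     ]
```

View pics/wrist7.png

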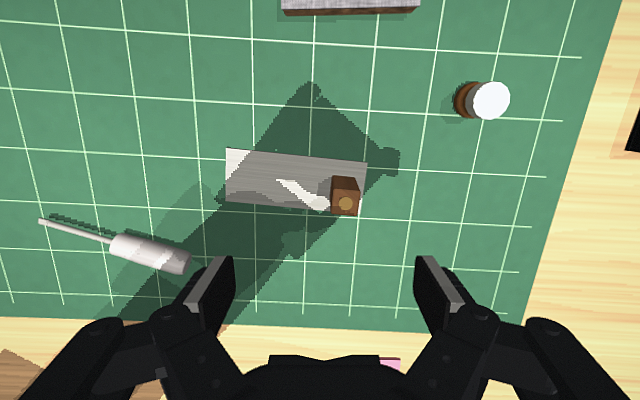

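The wrist view shows the wooden grip at (345,192) and the blade tip at (226,175). That puts the grip at (0.470, -0.255) with the lifter at yaw about 86.8°.

```bash
python3 -m pendant '[{"dr":[0,0,0],"delta_pos":[-0.022,0.062,0.05],"jaw":1},{"dr":[0,0,0.0177],"delta_pos":[0,0,0.08],"jaw":1},{"dr":[0,0,0],"delta_pos":[0,0,0.1],"jaw":1},{"dr":[0,0,0],"delta_pos":[0,0,0.1],"jaw":1},{"dr":[0,0,0],"delta_pos":[0,0,0.08],"jaw":1},{"dr":[0,0,0],"delta_pos":[0,0,0.05],"jaw":1},{"dr":[0,0,0],"delta_pos":[0,0,0.033],"jaw":1},{"dr":[0,0,0],"delta_pos":[0,0,0],"jaw":1},{"dr":[0,0,0],"delta_pos":[0,0,0],"jaw":1}]'
python3 c.py .470 -.2548 .041
python3 - <<'E'
from h import *
p=get_image('wrist'); save(p,'wrist8')
E
```

```text
clock: 10.87
eef_pos: [0.4696, -0.255, 0.0399]
eef_rot: [180.0, -0.0, -3.2]
contact_force: [0.6, 0.0, -0.3]
grip_width: 0.0855
t 10.87 [ 0.4696 -0.255   0.0399] [ 1.7998e+02 -3.0000e-02 -3.2200e+00] F [ 0.59  0.04 -0.31] M [-0.022 -0.041 -0.035] w 0.0855 q [-39.4  15.1 117.3   0.   47.6  53.8]
tool units [ 0.0013 -0.0007 -0.0035]
```

View pics/wrist8.png

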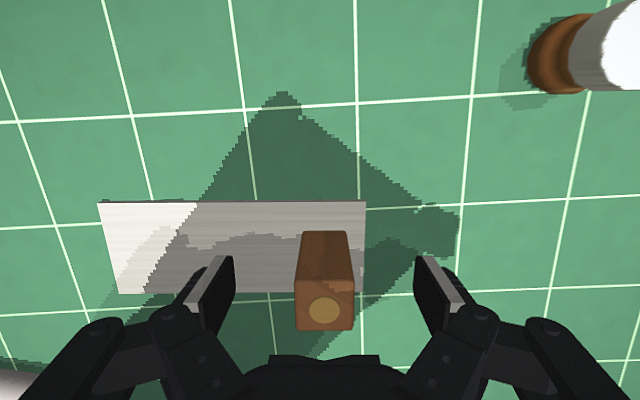

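```bash
python3 -m pendant '[{"dr":[0,0,0],"delta_pos":[0,0,0],"jaw":0.4},{"dr":[0,0,0],"delta_pos":[0,0,0],"jaw":0.2},{"dr":[0,0,0],"delta_pos":[0,0,0],"jaw":0.1},{"dr":[0,0,0],"delta_pos":[0,0,0],"jaw":0.1},{"dr":[0,0,0],"delta_pos":[0,0,0],"jaw":0.1},{"dr":[0,0,0],"delta_pos":[0,0,0],"jaw":0.1},{"dr":[0,0,0],"delta_pos":[0,0,0],"jaw":0.1},{"dr":[0,0,0],"delta_pos":[0,0,0],"jaw":0.1},{"dr":[0,0,0],"delta_pos":[0,0,0],"jaw":0.1}]' 60
python3 c.py
```

```text
clock: 11.67
eef_pos: [0.4694, -0.2552, 0.04]
eef_rot: [180.0, -0.0, -3.2]
contact_force: [-0.2, 1.0, 3.9]
grip_width: 0.0236
t 11.67 [ 0.4694 -0.2552  0.04  ] [ 1.7997e+02 -4.0000e-02 -3.2500e+00] F [-0.17  1.    3.88] M [ 0.181  0.074 -0.02 ] w 0.0236 q [-39.4  15.1 117.3   0.   47.6  53.8]
```

```bash
python3 -m pendant '[{"dr":[0,0,0],"delta_pos":[0,0,-0.02],"jaw":0.1},{"dr":[0,0,0],"delta_pos":[0,0,-0.04],"jaw":0.1},{"dr":[0,0,0],"delta_pos":[0.03,-0.02,-0.04],"jaw":0.1},{"dr":[0,0,-0.006],"delta_pos":[0.05,-0.06,0],"jaw":0.1},{"dr":[0,0,-0.006],"delta_pos":[0.06,-0.07,0],"jaw":0.1},{"dr":[0,0,-0.006],"delta_pos":[0.06,-0.07,0],"jaw":0.1},{"dr":[0,0,0],"delta_pos":[0.06,-0.07,0],"jaw":0.1},{"dr":[0,0,0],"delta_pos":[0.06,-0.07,0],"jaw":0.1},{"dr":[0,0,0],"delta_pos":[0.05,-0.07,0],"jaw":0.1}]'
python3 c.py .5914 -.0767 .05
python3 - <<'E'
from h import *
p=get_image('wrist'); save(p,'wrist9'); p=get_image('side'); save(p,'side9')
E
```

```text
clock: 12.42
eef_pos: [0.5783, -0.1233, 0.0697]
eef_rot: [180.0, 0.0, 3.2]
contact_force: [0.4, -0.2, -2.9]
grip_width: 0.0233
t 12.42 [ 0.5783 -0.1233  0.0697] [1.80e+02 1.00e-02 3.25e+00] F [ 0.41 -0.18 -2.86] M [-0.142 -0.03  -0.011] w 0.0233 q [-21.9  18.4 108.9  -0.   52.7  64.9]
tool units [ 0.0523 -0.1526  0.0656]
```

View pics/wrist9.png

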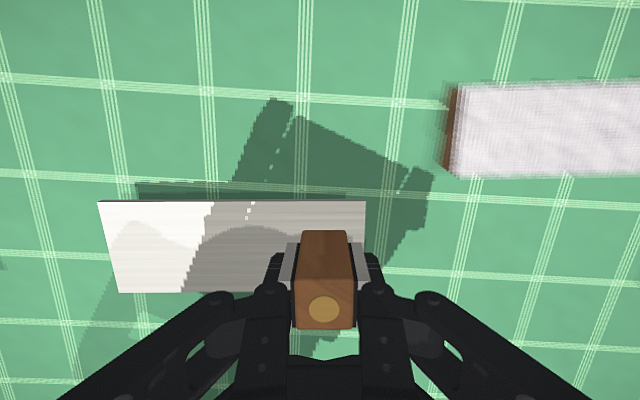

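View pics/side9.png

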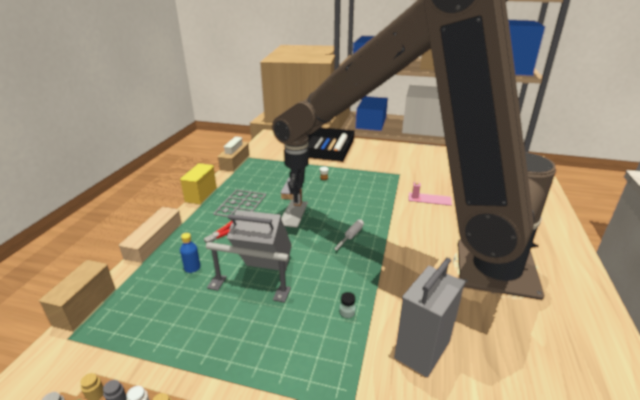

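```bash
python3 -m pendant '[{"dr":[0,0,0],"delta_pos":[0.025,-0.07,0],"jaw":0.1},{"dr":[0,0,0],"delta_pos":[0.022,-0.07,0.02],"jaw":0.1},{"dr":[0,0,0],"delta_pos":[0,0,0.02],"jaw":0.1},{"dr":[0,0,0],"delta_pos":[0,0,0],"jaw":0.1},{"dr":[0,0,0],"delta_pos":[0,0,0],"jaw":0.1},{"dr":[0,0,0],"delta_pos":[0,0,0],"jaw":0.1}]'
python3 c.py .5914 -.0767 .045
python3 - <<'E'
from h import *
p=get_image('wrist'); save(p,'wrist10')
C=cloud(p,np.ones((400,640),bool))
def box(x0,x1,y0,y1,z0,z1): 
    m=(C[:,0]>x0)&(C[:,0]<x1)&(C[:,1]>y0)&(C[:,1]<y1)&(C[:,2]>z0)&(C[:,2]<z1); return C[m]
B=box(.54,.64,-.04,.06,.012,.05); print(len(B),B[:,2].mean(),np.percentile(B[:,2],[5,95]),cv2.minAreaRect((B[:,:2]*1000).astype(np.float32)))
A=np.c_[B[:,1],np.ones(len(B))]; print('pitch slope',np.linalg.lstsq(A,B[:,2],rcond=None)[0])
for l in ['lifter_tip','tower_rear','tower']:
    for d in spotter.mark_of(p,l): print(l,d['score'],d['point'],at_z(p,*d['point'],.022 if 'tip' in l else .003))
p=get_image('top'); save(p,'top10')
C=cloud(p,np.ones((400,640),bool))
B=box(.54,.64,-.06,.06,.012,.05); print(len(B),cv2.minAreaRect((B[:,:2]*1000).astype(np.float32)) if len(B) else 0)
for l in ['lifter_tip']:
    for d in spotter.mark_of(p,l): print(l,d['score'],d['point'],at_z(p,*d['point'],.022 if 'tip' in l else .003))
E
```

```text
clock: 13.02
eef_pos: [0.5891, -0.0827, 0.0575]
eef_rot: [180.0, 0.0, 3.2]
contact_force: [0.6, 0.2, -1.6]
grip_width: 0.0235
t 13.02 [ 0.5891 -0.0827  0.0575] [1.7999e+02 2.0000e-02 3.1900e+00] F [ 0.61  0.19 -1.57] M [-0.174 -0.001 -0.014] w 0.0235 q [-17.8  19.9 108.6  -0.   51.6  69.1]
tool units [ 0.0088 -0.0196  0.0417]
12837 0.023837883952649665 [0.02280902 0.02482005] ((585.0403442382812, -2.920379638671875), (56.5930290222168, 77.30976867675781), 3.2496519088745117)
pitch slope [-0.00018204  0.02383748]
lifter_tip 0.65 [113.1, 244.7] [0.58488014 0.03324304 0.022     ]
tower 0.6 [109.9, 245.5] [0.57392375 0.04888007 0.003     ]
119 ((581.6292724609375, 33.23039245605469), (59.52591323852539, 57.077789306640625), 83.06431579589844)
lifter_tip 0.71 [404.7, 309.8] [ 0.10866948 -0.31673709  0.022     ]
lifter_tip 0.56 [299.9, 179.2] [0.57789103 0.04146512 0.022     ]
```

View pics/wrist10.png

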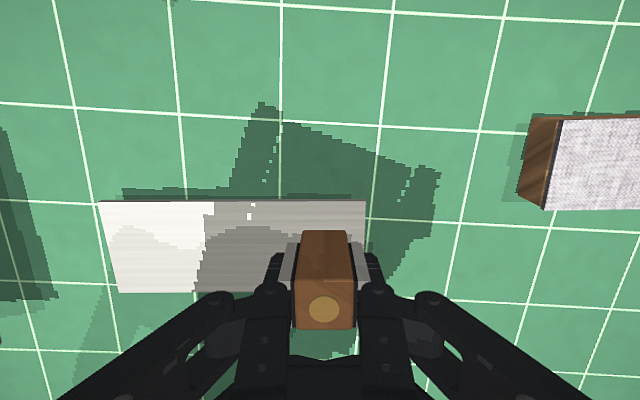

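View pics/top10.png

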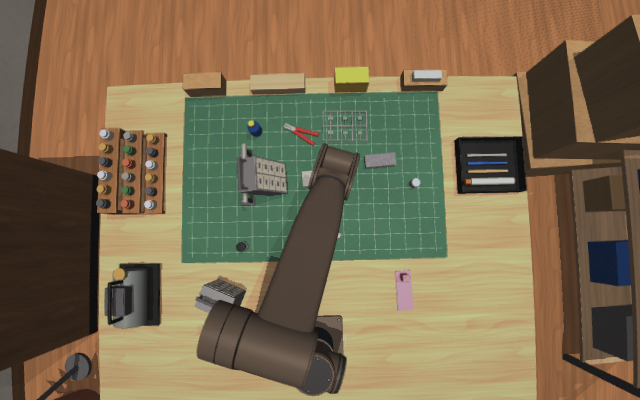

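```bash
python3 -m pendant '[{"dr":[0,0,0],"delta_pos":[0.01,0,0.02],"jaw":0.1},{"dr":[0,0,0],"delta_pos":[0,0,0.02],"jaw":0.1},{"dr":[0,0,0],"delta_pos":[0,-0.02,0.01],"jaw":0.1},{"dr":[0,0,0],"delta_pos":[0,-0.03,0.005],"jaw":0.1},{"dr":[0,0,0],"delta_pos":[0,-0.03,0],"jaw":0.1},{"dr":[0,0,0],"delta_pos":[0,-0.02,0],"jaw":0.1},{"dr":[0,0,0],"delta_pos":[0,0,0],"jaw":0.1},{"dr":[0,0,0],"delta_pos":[0,0,0],"jaw":0.1},{"dr":[0,0,0],"delta_pos":[0,0,0],"jaw":0.1}]'
python3 c.py .5877 -.0168 .040
python3 - <<'E'
from h import *
p=get_image('top')
cv2.imwrite('pics/top11.png',cv2.resize(p['color'][130:230,220:360,::-1],None,fx=5,fy=5,interpolation=cv2.INTER_CUBIC))
m=np.zeros((400,640),bool); m[120:240,220:400]=1
C=cloud(p,m)
def box(x0,x1,y0,y1,z0,z1): 
    m=(C[:,0]>x0)&(C[:,0]<x1)&(C[:,1]>y0)&(C[:,1]<y1)&(C[:,2]>z0)&(C[:,2]<z1); return C[m]
# front face plane points between z .06 and .15
F=box(.5,.66,.07,.2,.06,.17)
for a in np.arange(.05,.18,.02):
    Q=F[(F[:,2]>a)&(F[:,2]<a+.02)]
    if len(Q)>10: print('z%.2f'%a,len(Q),'x',np.percentile(Q[:,0],[1,99]).round(4),'y',Q[:,1].mean().round(4))
B=box(.53,.65,.0,.09,.0052,.012); print('blade',len(B), cv2.minAreaRect((B[:,:2]*1000).astype(np.float32)))
p=get_image('wrist'); save(p,'wrist11')
E
```

```text
clock: 14.07
eef_pos: [0.5908, -0.0514, 0.0411]
eef_rot: [180.0, -0.0, 3.3]
contact_force: [0.0, 0.1, -1.8]
grip_width: 0.0234
t 14.07 [ 0.5908 -0.0514  0.0411] [ 1.7999e+02 -1.0000e-02  3.2700e+00] F [ 0.01  0.09 -1.76] M [-0.143 -0.028  0.007] w 0.0234 q [-14.8  21.2 109.   -0.   49.8  72. ]
tool units [-0.0037 -0.1158  0.0035]
z0.05 79 x [0.5229 0.6339] y 0.1085
z0.07 131 x [0.5235 0.6341] y 0.1158
z0.09 149 x [0.5224 0.634 ] y 0.1278
z0.11 150 x [0.5229 0.633 ] y 0.137
z0.13 151 x [0.523  0.6327] y 0.147
z0.15 160 x [0.5222 0.6323] y 0.1591
blade 120 ((591.2887573242188, 68.17304992675781), (57.2310676574707, 127.35661315917969), 77.5155258178711)
```

View pics/top11.png

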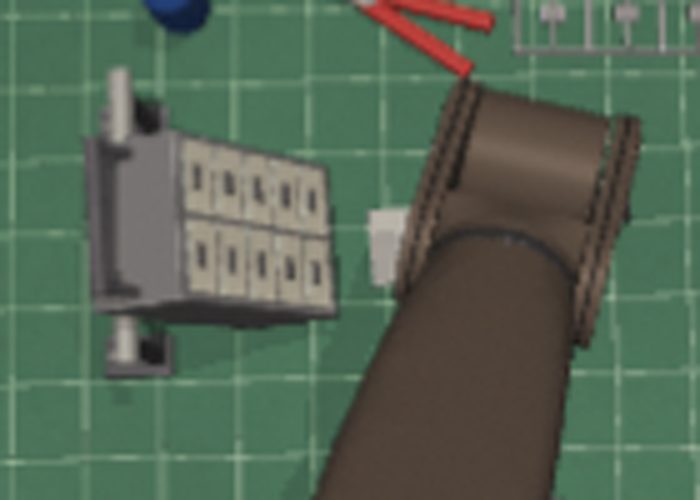

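View pics/wrist11.png

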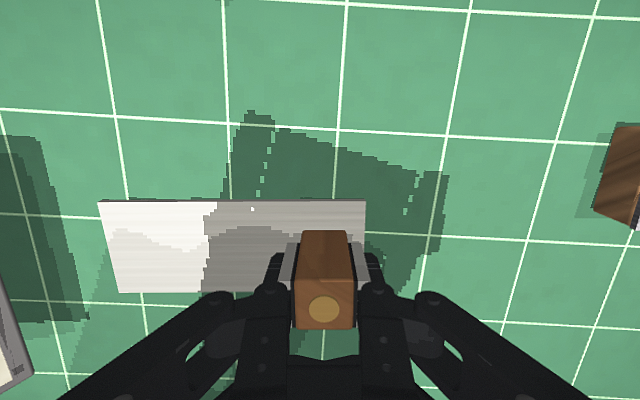

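```bash
python3 -m pendant '[{"dr":[0,0,0],"delta_pos":[-0.006,-0.02,0],"jaw":0.1},{"dr":[0,0,0],"delta_pos":[0,-0.025,0],"jaw":0.1},{"dr":[0,0,0],"delta_pos":[0,-0.025,0],"jaw":0.1},{"dr":[0,0,0],"delta_pos":[0,-0.025,0],"jaw":0.1},{"dr":[0,0,0],"delta_pos":[0,-0.02,0],"jaw":0.1},{"dr":[0,0,0],"delta_pos":[0,0,0],"jaw":0.1},{"dr":[0,0,0],"delta_pos":[0,0,0],"jaw":0.1},{"dr":[0,0,0],"delta_pos":[0,0,0],"jaw":0.1}]'
python3 c.py .5875 -.0168 .040
python3 - <<'E'
from h import *
p=get_image('wrist'); save(p,'wrist12')
C=cloud(p,np.ones((400,640),bool))
def box(x0,x1,y0,y1,z0,z1): 
    m=(C[:,0]>x0)&(C[:,0]<x1)&(C[:,1]>y0)&(C[:,1]<y1)&(C[:,2]>z0)&(C[:,2]<z1); return C[m]
B=box(.54,.65,-.0,.12,.005,.014); print('blade',len(B), cv2.minAreaRect((B[:,:2]*1000).astype(np.float32)))
F=box(.5,.66,.05,.2,.025,.15); print('tower front',len(F), F.min(0),F.max(0), np.percentile(F[:,0],[1,99]))
i=F[:,1].argsort()[:8]; print(F[i])
p=get_image('side'); cv2.imwrite('pics/side12.png',cv2.resize(p['color'][150:310,170:370,::-1],None,fx=4,fy=3.7,interpolation=cv2.INTER_CUBIC))
C=cloud(p,np.ones((400,640),bool))
B=box(.535,.62,.14,.24,.015,.085); A=np.c_[B[:,0]-.58,B[:,2]-.003,np.ones(len(B))]
k=np.linalg.lstsq(A,B[:,1],rcond=None)[0]; print('lean',np.arctan(k[1]),'y at mat',k[2])
E
```

```text
clock: 14.83
eef_pos: [0.5871, -0.0173, 0.041]
eef_rot: [180.0, -0.0, 3.3]
contact_force: [0.3, 0.1, -1.8]
grip_width: 0.0233
t 14.83 [ 0.5871 -0.0173  0.041 ] [ 1.7999e+02 -1.0000e-02  3.2600e+00] F [ 0.34  0.13 -1.82] M [-0.107  0.001 -0.013] w 0.0233 q [-11.6  20.6 109.8  -0.   49.6  75.2]
tool units [ 0.0014 -0.0015  0.0033]
blade 15816 ((583.7481079101562, 49.792205810546875), (56.466941833496094, 102.71542358398438), 3.535600185394287)
tower front 19055 [0.53231001 0.08821231 0.025226  ] [0.64065262 0.12393456 0.07028396] [0.53648224 0.63988007]
[[0.54220598 0.08821231 0.04124179]
 [0.53999519 0.08827726 0.04025841]
 [0.54111226 0.08836074 0.04194603]
 [0.54256728 0.08842817 0.04219911]
 [0.54537635 0.08843073 0.04021971]
 [0.54026233 0.08852344 0.04052973]
 [0.53563269 0.08856568 0.04079206]
 [0.53597614 0.08861162 0.03994789]]
lean 0.5062041292027564 y at mat 0.1573455550172257
```

View pics/wrist12.png

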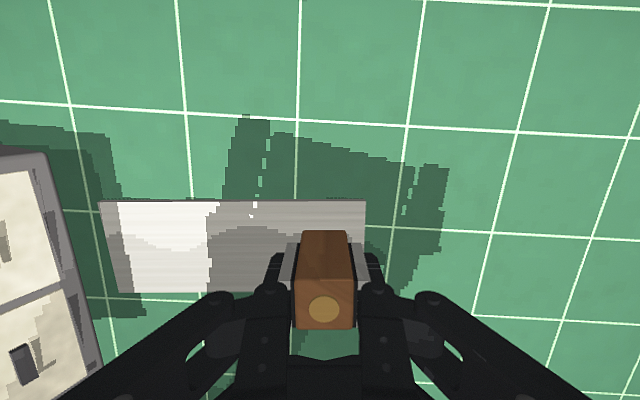

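View pics/side12.png

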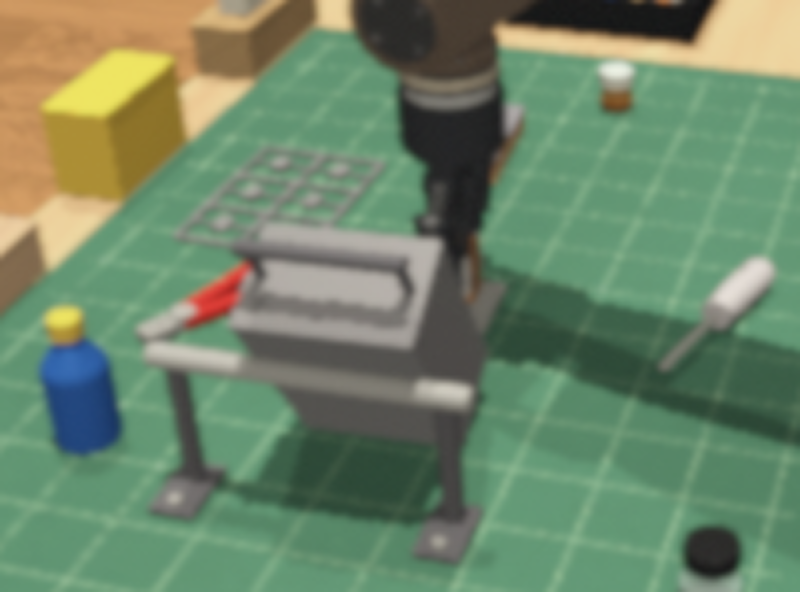

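Run:
```python
from h import *
p=get_image('wrist')
cv2.imwrite('pics/wrist13.png',cv2.resize(p['color'][120:400,0:160,::-1],None,fx=2.1*2*0.5*2/2,fy=2.1))
for uv in [(47,153),(45,155),(105,375)]: print(uv,at_z(p,*uv,.0395))
for l in ['tower_handle','tower']:
  for d in spotter.mark_of(p,l): print(l,d)
C=cloud(p,np.ones((400,640),bool))
m=(C[:,1]>.06)&(C[:,1]<.2)&(C[:,2]>.03); F=C[m]
for a in np.arange(.03,.075,.005):
    Q=F[(F[:,2]>a)&(F[:,2]<a+.005)]
    if len(Q)>10: print('%.3f'%a,len(Q),'x',np.percentile(Q[:,0],[0.5,50,98,99.5]).round(4),'y',Q[:,1].mean().round(4), 'yaw',np.degrees(np.arctan(np.polyfit(Q[:,0],Q[:,1],1)[0])).round(2))
p=get_image('side')
C=cloud(p,np.ones((400,640),bool))
m=(C[:,1]>.14)&(C[:,1]<.24)&(C[:,2]>.02)&(C[:,2]<.09)&(C[:,0]>.45)&(C[:,0]<.7); F=C[m]
for a in np.arange(.02,.09,.01):
    Q=F[(F[:,2]>a)&(F[:,2]<a+.01)]
    Q=Q[abs(Q[:,1]-np.median(Q[:,1]))<.012]
    if len(Q)>10: print('side %.3f'%a,len(Q),'x',np.percentile(Q[:,0],[1,50,99]).round(4),'y',Q[:,1].mean().round(4))
```

```text
(47, 153) [0.6398605  0.09320227 0.0395    ]
(45, 155) [0.63901967 0.09413076 0.0395    ]
(105, 375) [0.52865494 0.08828994 0.0395    ]
tower {'point': [38.5, 255.0], 'score': 0.59}
0.030 44 x [0.6392 0.6395 0.6399 0.6399] y 0.1129 yaw -85.91
0.035 673 x [0.5346 0.6032 0.6403 0.6404] y 0.0938 yaw 5.87
0.040 3897 x [0.535  0.5973 0.64   0.6403] y 0.0934 yaw 3.27
0.045 3507 x [0.5345 0.5997 0.6395 0.6402] y 0.0951 yaw 3.24
0.050 4421 x [0.5343 0.5926 0.6345 0.6378] y 0.0969 yaw 2.64
0.055 3460 x [0.5347 0.5797 0.6176 0.6225] y 0.099 yaw 2.41
0.060 2095 x [0.5397 0.5666 0.5938 0.5966] y 0.1004 yaw 2.99
0.065 772 x [0.5455 0.5562 0.5704 0.5734] y 0.1023 yaw -2.54
side 0.020 52 x [0.5413 0.5858 0.6314] y 0.1698
side 0.030 58 x [0.5403 0.5875 0.633 ] y 0.1753
side 0.040 58 x [0.5367 0.5856 0.6322] y 0.1804
side 0.050 63 x [0.5354 0.5822 0.6319] y 0.1862
side 0.060 56 x [0.534  0.5849 0.6327] y 0.1915
side 0.070 38 x [0.5024 0.6729 0.6836] y 0.2312
side 0.080 43 x [0.5022 0.5129 0.6851] y 0.2305
```

View pics/wrist13.png

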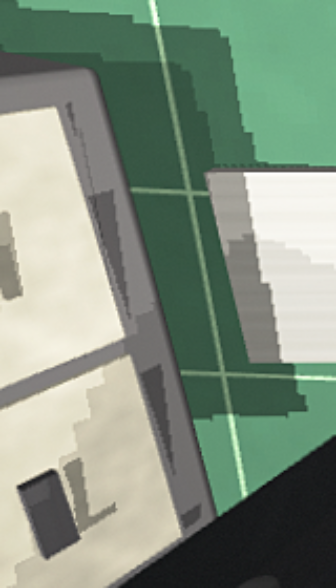

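```bash
python3 -m pendant '[{"dr":[0,0,0],"delta_pos":[0.007,0,0],"jaw":0.1},{"dr":[0,0,0],"delta_pos":[0,0,0.002],"jaw":0.1},{"dr":[0,0,0],"delta_pos":[0,0,0.002],"jaw":0.1},{"dr":[0,0,0],"delta_pos":[0,0,0],"jaw":0.1},{"dr":[0,0,0],"delta_pos":[0,0,0],"jaw":0.1}]'
python3 c.py .5891 -.0168 .040
```

```text
clock: 15.55
eef_pos: [0.5894, -0.0174, 0.04]
eef_rot: [180.0, -0.0, 3.2]
contact_force: [0.5, -1.2, -1.3]
grip_width: 0.0232
t 15.55 [ 0.5894 -0.0174  0.04  ] [ 1.7999e+02 -5.0000e-02  3.2300e+00] F [ 0.52 -1.22 -1.33] M [-0.041  0.026 -0.002] w 0.0232 q [-11.5  20.9 109.5   0.   49.6  75.2]
tool units [-0.0011 -0.0019  0.0001]
```

```bash
python3 -m pendant '[{"dr":[0,0,0],"delta_pos":[0,0,0.002],"jaw":0.1},{"dr":[0,0,0],"delta_pos":[0,0,0],"jaw":0.3},{"dr":[0,0,0],"delta_pos":[0,0,0],"jaw":0.5},{"dr":[0,0,0],"delta_pos":[0,0,0],"jaw":0.7},{"dr":[0,0,0],"delta_pos":[0,0,0],"jaw":0.7},{"dr":[0,0,0],"delta_pos":[0,0,0],"jaw":0.7}]'
python3 -m pendant '[{"dr":[0,0,0],"delta_pos":[0,0,-0.05],"jaw":0.7},{"dr":[0,0,0],"delta_pos":[0,0,-0.1],"jaw":0.7},{"dr":[0,0,0],"delta_pos":[0,0.03,-0.12],"jaw":0.7},{"dr":[0,0,0],"delta_pos":[0,0,-0.12],"jaw":0.7},{"dr":[0,0,0],"delta_pos":[0,0,-0.12],"jaw":0.5},{"dr":[0,0,0],"delta_pos":[0,0,-0.12],"jaw":0.5},{"dr":[0,0,0],"delta_pos":[0,0,-0.12],"jaw":0.5},{"dr":[0,0,0],"delta_pos":[0,-0.08,-0.08],"jaw":0.5}]'
python3 c.py .576 .2226 .30
```

```text
clock: 16.05
eef_pos: [0.5891, -0.0172, 0.0391]
eef_rot: [-180.0, -0.0, 3.2]
contact_force: [-0.4, -0.2, -1.0]
grip_width: 0.0596
clock: 16.72
eef_pos: [0.5895, -0.0049, 0.2927]
eef_rot: [179.8, -0.3, 3.0]
contact_force: [1.3, 0.7, 0.9]
grip_width: 0.0427
t 16.72 [ 0.5895 -0.0049  0.2927] [179.82  -0.32   3.03] F [1.35 0.66 0.92] M [-0.035 -0.085 -0.026] w 0.0427 q [-1.030e+01  3.900e+00  1.005e+02 -1.000e-01  7.530e+01  7.670e+01]
tool units [-0.0047 -0.7596 -0.0266]
```

Run:
```python
from h import *
p=get_image('wrist'); save(p,'wrist14')
C=cloud(p,np.ones((400,640),bool))
def box(x0,x1,y0,y1,z0,z1): 
    m=(C[:,0]>x0)&(C[:,0]<x1)&(C[:,1]>y0)&(C[:,1]<y1)&(C[:,2]>z0)&(C[:,2]<z1); return C[m]
B=box(.54,.65,-.06,.085,.005,.014); r=cv2.minAreaRect((B[:,:2]*1000).astype(np.float32)); print('blade',len(B),r)
G=box(.54,.65,-.06,.03,.05,.065); print('block',len(G),G.mean(0),cv2.minAreaRect((G[:,:2]*1000).astype(np.float32)))
for a in np.arange(.04,.18,.02):
    Q=box(.5,.68,.07,.2,a,a+.02); 
    if len(Q)>20: print('%.2f'%a,len(Q),np.percentile(Q[:,0],[.5,99.5]).round(4),Q[:,1].mean().round(4))
H=box(.5,.66,.19,.26,.196,.23); print('bar',len(H),H.mean(0),cv2.minAreaRect((H[:,:2]*1000).astype(np.float32)))
```

```text
blade 3207 ((595.134765625, 14.364669799804688), (143.78677368164062, 86.99497985839844), 84.50558471679688)
block 400 [ 0.59166674 -0.01720004  0.05654647] ((591.26708984375, -17.359697341918945), (22.951379776000977, 22.663103103637695), 3.197075843811035)
0.04 1145 [0.5321 0.64  ] 0.0992
0.06 1626 [0.5314 0.6394] 0.1094
0.08 1973 [0.5311 0.6385] 0.1214
0.10 2079 [0.5303 0.6381] 0.1316
0.12 2736 [0.5298 0.6374] 0.1414
0.14 3236 [0.5294 0.6374] 0.1525
0.16 5371 [0.5279 0.6367] 0.1697
bar 2027 [0.5652418  0.21798977 0.20238187] ((576.7440795898438, 220.910888671875), (96.59022521972656, 12.29358959197998), 2.7340519428253174)
```

View pics/wrist14.png

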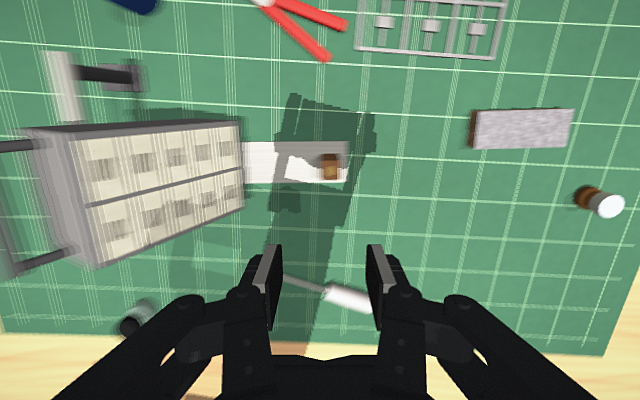

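Lifter and tower centre lines now agree to about 1 mm in the wrist view. Back to the handle.

```bash
python3 -m pendant '[{"dr":[0,0,0],"delta_pos":[0,-0.1,0],"jaw":0.5},{"dr":[0,0,0],"delta_pos":[0,-0.12,0],"jaw":0.5},{"dr":[0,0,0],"delta_pos":[0,-0.12,0],"jaw":0.5},{"dr":[0,0,0],"delta_pos":[0,-0.12,0],"jaw":0.5},{"dr":[0,0,0],"delta_pos":[0,-0.12,0],"jaw":0.5},{"dr":[0,0,0],"delta_pos":[0,-0.1,0],"jaw":0.5},{"dr":[0,0,0],"delta_pos":[0,-0.06,0],"jaw":0.5},{"dr":[0,0,0],"delta_pos":[0,0,0],"jaw":0.5},{"dr":[0,0,0],"delta_pos":[0,0,0],"jaw":0.5},{"dr":[0,0,0],"delta_pos":[0,0,0],"jaw":0.5}]' 20
python3 c.py .5765 .2218 .2035
python3 - <<'E'
from h import *
p=get_image('wrist'); save(p,'wrist15')
C=cloud(p,np.ones((400,640),bool))
def box(x0,x1,y0,y1,z0,z1): 
    m=(C[:,0]>x0)&(C[:,0]<x1)&(C[:,1]>y0)&(C[:,1]<y1)&(C[:,2]>z0)&(C[:,2]<z1); return C[m]
H=box(.5,.66,.19,.26,.196,.23); print('bar',len(H),H.mean(0),H[:,2].max(),cv2.minAreaRect((H[:,:2]*1000).astype(np.float32)))
E
```

```text
clock: 17.6
eef_pos: [0.5756, 0.2189, 0.2877]
eef_rot: [180.0, 0.0, 3.2]
contact_force: [0.7, -0.9, 0.1]
grip_width: 0.0428
t 17.60 [0.5756 0.2189 0.2877] [1.7997e+02 4.0000e-02 3.2300e+00] F [ 0.68 -0.93  0.09] M [0.001 0.001 0.053] w 0.0428 q [11.4  7.6 97.  -0.  75.4 98.2]
tool units [ 0.0036 -0.0097  0.2806]
bar 2261 [0.58293782 0.22303888 0.20445099] 0.2076021098528555 ((579.3179321289062, 222.67904663085938), (99.82050323486328, 12.229043960571289), 2.5138375759124756)
```

View pics/wrist15.png

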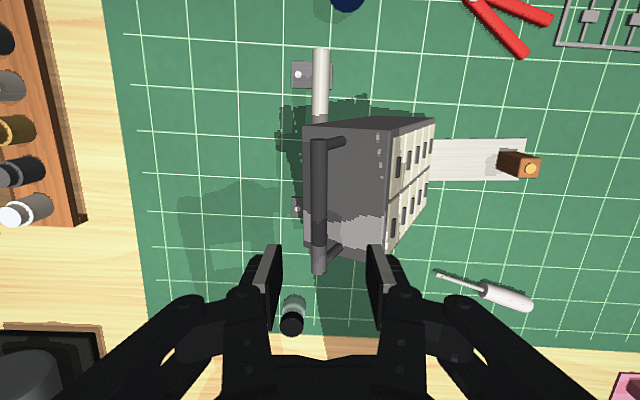

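```bash
python3 -m pendant '[{"dr":[0,0,0],"delta_pos":[0.004,-0.011,0.03],"jaw":0.5},{"dr":[0,0,0],"delta_pos":[0,0,0.08],"jaw":0.5},{"dr":[0,0,0],"delta_pos":[0,0,0.08],"jaw":0.5},{"dr":[0,0,0],"delta_pos":[0,0,0.06],"jaw":0.5},{"dr":[0,0,0],"delta_pos":[0,0,0.025],"jaw":0.5},{"dr":[0,0,0],"delta_pos":[0,0,0],"jaw":0.4},{"dr":[0,0,0],"delta_pos":[0,0,0],"jaw":0.3},{"dr":[0,0,0],"delta_pos":[0,0,0],"jaw":0.25},{"dr":[0,0,0],"delta_pos":[0,0,0],"jaw":0.25},{"dr":[0,0,0],"delta_pos":[0,0,0],"jaw":0.25}]' 20
python3 c.py .5765 .2227 .2035
python3 - <<'E'
from h import *
p=get_image('wrist'); save(p,'wrist16')
E
```

```text
clock: 18.48
eef_pos: [0.5775, 0.2229, 0.2073]
eef_rot: [-180.0, -0.2, 3.2]
contact_force: [0.2, -0.3, -0.1]
grip_width: 0.0214
t 18.48 [0.5775 0.2229 0.2073] [-1.7997e+02 -1.6000e-01  3.2300e+00] F [ 0.19 -0.34 -0.13] M [-0.031  0.041 -0.   ] w 0.0214 q [ 11.7  11.7 101.    0.   67.2  98.5]
tool units [-0.0034  0.0004  0.0127]
```

View pics/wrist16.png

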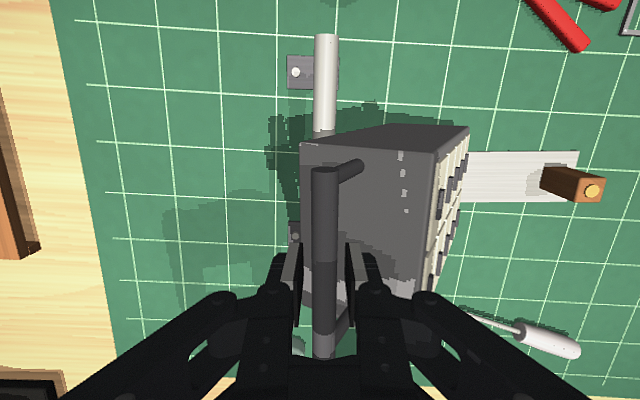

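```bash
python3 -m pendant '[{"dr":[0,0,0],"delta_pos":[0,0,0],"jaw":0.18},{"dr":[0,0,0],"delta_pos":[0,0.008,0],"jaw":0.18},{"dr":[0,0,0],"delta_pos":[0,0.012,0],"jaw":0.18},{"dr":[0,0,0],"delta_pos":[0,0.015,-0.003],"jaw":0.18},{"dr":[0,0,0],"delta_pos":[0,0.015,-0.003],"jaw":0.18},{"dr":[0,0,0],"delta_pos":[0,0.015,-0.003],"jaw":0.18},{"dr":[0,0,0],"delta_pos":[0,0.015,-0.003],"jaw":0.18},{"dr":[0,0,0],"delta_pos":[0,0.015,-0.003],"jaw":0.18},{"dr":[0,0,0],"delta_pos":[0,0.015,-0.003],"jaw":0.18},{"dr":[0,0,0],"delta_pos":[0,0.015,-0.003],"jaw":0.18}]'
python3 c.py
python3 - <<'E'
from h import *
p=get_image('wrist'); save(p,'wrist17')
E
```

```text
clock: 19.37
eef_pos: [0.5789, 0.1847, 0.212]
eef_rot: [180.0, 0.0, 3.2]
contact_force: [-0.9, -0.6, -0.3]
grip_width: 0.0154
t 19.37 [0.5789 0.1847 0.212 ] [179.99   0.     3.23] F [-0.9  -0.63 -0.35] M [0.009 0.017 0.023] w 0.0154 q [  8.1  10.1 102.3  -0.   67.6  94.9]
```

View pics/wrist17.png

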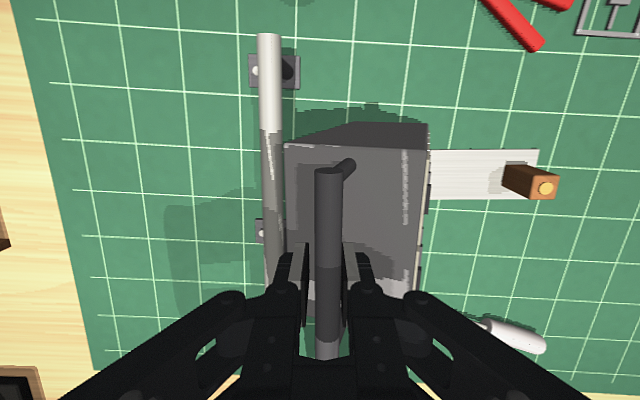

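```bash
python3 -m pendant '[{"dr":[0,0,0],"delta_pos":[0,0.015,-0.003],"jaw":0.18},{"dr":[0,0,0],"delta_pos":[0,0.015,0],"jaw":0.18},{"dr":[0,0,0],"delta_pos":[0,0.015,0],"jaw":0.18},{"dr":[0,0,0],"delta_pos":[0,0.015,0],"jaw":0.18},{"dr":[0,0,0],"delta_pos":[0,0.015,0],"jaw":0.18},{"dr":[0,0,0],"delta_pos":[0,0.015,0],"jaw":0.18},{"dr":[0,0,0],"delta_pos":[0,0.015,0],"jaw":0.18},{"dr":[0,0,0],"delta_pos":[0,0.012,0],"jaw":0.18},{"dr":[0,0,0],"delta_pos":[0,0.008,0],"jaw":0.18}]'
python3 c.py
python3 - <<'E'
from h import *
p=get_image('wrist'); save(p,'wrist18')
p=get_image('side'); save(p,'side18')
C=cloud(p,np.ones((400,640),bool))
def box(x0,x1,y0,y1,z0,z1): 
    m=(C[:,0]>x0)&(C[:,0]<x1)&(C[:,1]>y0)&(C[:,1]<y1)&(C[:,2]>z0)&(C[:,2]<z1); return C[m]
B=box(.535,.62,.13,.20,.015,.09); A=np.c_[B[:,0]-.58,B[:,2]-.003,np.ones(len(B))]
k=np.linalg.lstsq(A,B[:,1],rcond=None)[0]; print('lean',np.arctan(k[1]),'y at mat',k[2],len(B))
E
```

```text
clock: 20.17
eef_pos: [0.5809, 0.1473, 0.2127]
eef_rot: [180.0, 0.0, 3.2]
contact_force: [-0.1, -0.7, -0.0]
grip_width: 0.0153
t 20.17 [0.5809 0.1473 0.2127] [1.7999e+02 2.0000e-02 3.2200e+00] F [-0.1  -0.7  -0.02] M [-0.029 -0.049  0.016] w 0.0153 q [  4.5   9.  103.4  -0.   67.6  91.3]
lean 0.1255961029810175 y at mat 0.156875122409061 411
```

View pics/wrist18.png

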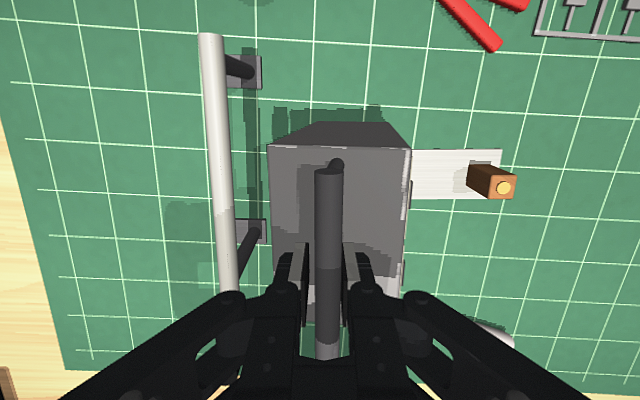

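```bash
python3 -m pendant '[{"dr":[0,0,0],"delta_pos":[0,0.007,0],"jaw":0.18},{"dr":[0,0,0],"delta_pos":[0,0.006,0],"jaw":0.18},{"dr":[0,0,0],"delta_pos":[0,0.006,0],"jaw":0.19},{"dr":[0,0,0],"delta_pos":[0,0.006,0],"jaw":0.2},{"dr":[0,0,0],"delta_pos":[0,0.005,0],"jaw":0.22},{"dr":[0,0,0],"delta_pos":[0,0.005,0],"jaw":0.24},{"dr":[0,0,0],"delta_pos":[0,0,0],"jaw":0.27},{"dr":[0,0,0],"delta_pos":[0,0,0],"jaw":0.3},{"dr":[0,0,0],"delta_pos":[0,0,0],"jaw":0.33},{"dr":[0,0,0],"delta_pos":[0,0,0],"jaw":0.33}]'
python3 c.py
python3 - <<'E'
from h import *
p=get_image('wrist'); save(p,'wrist19')
p=get_image('side'); save(p,'side19')
C=cloud(p,np.ones((400,640),bool))
def box(x0,x1,y0,y1,z0,z1): 
    m=(C[:,0]>x0)&(C[:,0]<x1)&(C[:,1]>y0)&(C[:,1]<y1)&(C[:,2]>z0)&(C[:,2]<z1); return C[m]
B=box(.535,.62,.13,.20,.015,.09); A=np.c_[B[:,0]-.58,B[:,2]-.003,np.ones(len(B))]
k=np.linalg.lstsq(A,B[:,1],rcond=None)[0]; print('lean',np.arctan(k[1]),'y at mat',k[2],len(B))
E
```

```text
clock: 21.1
eef_pos: [0.5816, 0.1376, 0.2129]
eef_rot: [-180.0, -0.0, 3.2]
contact_force: [-1.0, -0.0, -0.7]
grip_width: 0.0283
t 21.10 [0.5816 0.1376 0.2129] [-1.7999e+02 -1.0000e-02  3.2400e+00] F [-1.   -0.02 -0.7 ] M [ 0.035 -0.011  0.025] w 0.0283 q [  3.6   8.8 103.7   0.   67.5  90.3]
lean 0.06951242618911473 y at mat 0.15677773944828147 444
```

View pics/wrist19.png

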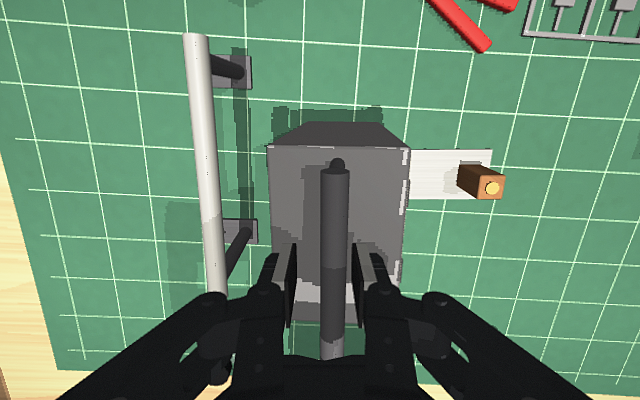

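```bash
python3 -m pendant '[{"dr":[0,0,0],"delta_pos":[0,0.01,0],"jaw":0.45},{"dr":[0,0,0],"delta_pos":[0,0,0],"jaw":0.55},{"dr":[0,0,0],"delta_pos":[0,0,0],"jaw":0.55},{"dr":[0,0,0],"delta_pos":[0,0,-0.03],"jaw":0.55},{"dr":[0,0,0],"delta_pos":[0,0,-0.08],"jaw":0.55},{"dr":[0,0,0],"delta_pos":[0,0,-0.12],"jaw":0.55},{"dr":[0,0,0],"delta_pos":[0,0,-0.12],"jaw":0.55},{"dr":[0,0,0],"delta_pos":[-0.05,0.12,0],"jaw":0.55},{"dr":[0,0,0],"delta_pos":[-0.05,0.12,0],"jaw":0.55},{"dr":[0,0,0],"delta_pos":[-0.05,0.12,0],"jaw":0.55}]'
python3 -m pendant '[{"dr":[0,0,0],"delta_pos":[-0.05,0.12,0],"jaw":0.55},{"dr":[0,0,0],"delta_pos":[-0.05,0.12,0],"jaw":0.55},{"dr":[0,0,0],"delta_pos":[-0.04,0.12,0],"jaw":0.55},{"dr":[0,0,0],"delta_pos":[0,0.12,0],"jaw":0.55},{"dr":[0,0,0],"delta_pos":[0,0.12,0],"jaw":0.55},{"dr":[0,0,0],"delta_pos":[0,0,0],"jaw":0.55},{"dr":[0,0,0],"delta_pos":[0,0,0],"jaw":0.55},{"dr":[0,0,0],"delta_pos":[0,0,0],"jaw":0.55}]'
python3 c.py
python3 - <<'E'
from h import *
p=get_image('side'); save(p,'side20')
C=cloud(p,np.ones((400,640),bool))
def box(x0,x1,y0,y1,z0,z1): 
    m=(C[:,0]>x0)&(C[:,0]<x1)&(C[:,1]>y0)&(C[:,1]<y1)&(C[:,2]>z0)&(C[:,2]<z1); return C[m]
B=box(.535,.62,.13,.20,.015,.09); A=np.c_[B[:,0]-.58,B[:,2]-.003,np.ones(len(B))]
k=np.linalg.lstsq(A,B[:,1],rcond=None)[0]; print('lean',np.arctan(k[1]),'yaw',np.degrees(k[0]),'y at mat',k[2],len(B))
p=get_image('top'); save(p,'top20')
C=cloud(p,np.ones((400,640),bool))
G=box(.54,.65,-.06,.03,.03,.065); print('block',len(G),cv2.minAreaRect((G[:,:2]*1000).astype(np.float32)))
T=box(.45,.7,.05,.2,.166,.19); print('top',len(T),cv2.minAreaRect((T[:,:2]*1000).astype(np.float32)))
B=box(.53,.66,-.06,.09,.005,.012); print('blade',cv2.minAreaRect((B[:,:2]*1000).astype(np.float32)))
E
```

```text
clock: 22.03
eef_pos: [0.5427, 0.0234, 0.32]
eef_rot: [180.0, -0.2, 3.4]
contact_force: [0.3, -0.6, -0.8]
grip_width: 0.0469
clock: 22.7
eef_pos: [0.5111, -0.1578, 0.3182]
eef_rot: [-180.0, -0.0, 3.2]
contact_force: [-0.2, 0.9, -0.2]
grip_width: 0.0471
t 22.70 [ 0.5111 -0.1578  0.3182] [-1.7998e+02 -2.0000e-02  3.2100e+00] F [-0.24  0.92 -0.17] M [0.03  0.005 0.026] w 0.0471 q [-28.   -4.  105.8   0.   78.3  58.7]
lean 0.06933192912722971 yaw 3.054205078801006 y at mat 0.15678800933240097 453
block 53 ((585.6987915039062, -17.2076473236084), (21.196876525878906, 22.879653930664062), 89.20051574707031)
top 706 ((580.4066162109375, 128.74932861328125), (110.70649719238281, 80.57111358642578), 1.9746729135513306)
blade ((595.5518188476562, 15.017280578613281), (149.84298706054688, 125.36852264404297), 88.63639068603516)
```

View pics/top20.png

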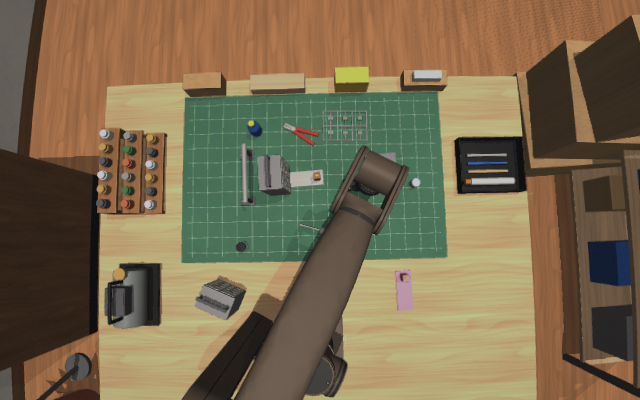

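View pics/side20.png

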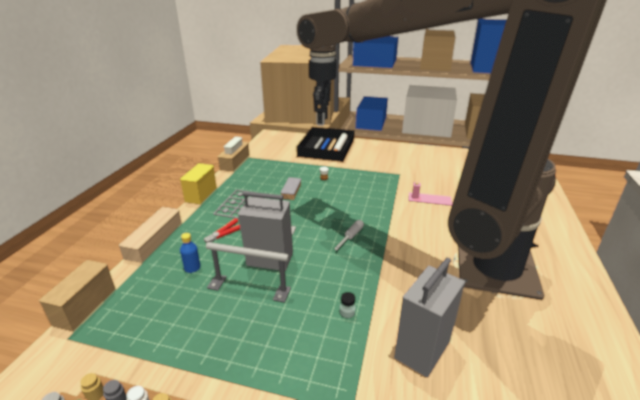

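Run:
```python
from h import *
print(sign_off())
```

```text
the job is handed in; nothing more can be done
None
```

The tower on the mat now leans back on the lifter blade, and I handed the job in at about 23 s.

I closed the jaws loosely around its bar and tipped it back until it leaned by itself on the rail. I then slid the blade flat under the middle of the raised front, lowered the tower onto it with the jaws still around the bar, and let go.

**Last checks, with the arm clear:**
- **Lean:** the tower rests at about 0.069 rad; a 20 mm insertion would give about 0.073.
- **Rear edge:** it stayed put. It measured y = 0.1568 at the end against about 0.1565 at the start, and the yaw is still 3.05°.
- **Insertion:** about 20 mm from the measured positions, or about 17 mm worked back from the lean.
- **Alignment:** the blade is within about 2 mm of the tower's middle. The cameras disagreed by several millimetres on the tower's sideways position, so I set the blade to a compromise between them.
- **Other items:** everything I could see is where it was at the start. In the last top view the arm hid part of the sander and the knife. Both show unmoved in other pictures: the knife in the last side view and the sander in earlier ones.
- **Forces:** readings stayed within a few newtons throughout, too noisy to feel the rail. I judged the lean from the pictures instead.

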